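Run the screw jack's lock collar down tight with the turning bar

TASK

Take the steel bar from its wooden rest, push its round end into a hole of the screw jack's eight-sided lock collar and turn the collar clockwise (seen from above), moving the bar to another hole each time it nears a guard post, until you feel the collar come up tight against the jack's body. Turn it only with the bar, and stop gently at the tight point so that the jack itself is not dragged round on its plate. Then draw the bar out, lay it back in both notches of its rest and let go; leave the other things on the bench alone.

Things in the scene. Friction and masses are not known exactly. Their poses are not given: they have to be found in the camera images.
- plate: Steel bed plate, fixed, 180 x 180 x 12 mm, on the bench; origin at the centre of its underside, straight below the jack's axis; z up. Its -x side faces the robot. The collar needs 103 to 115 degrees of turning in all; the two guard posts leave a bar only about 55 degrees either side of the plate's -x direction, so it takes two or more strokes.
- post_l (a point): Top centre of the guard post on the plate's +y side: an upright steel post, 16 mm diameter, top 125 mm above the bench, 85 mm from the jack's axis, 66 degrees round from the plate's -x direction. Meeting a post is not the tight point.
- post_r (a point): Top centre of the like guard post on the plate's -y side.
- jack_lug (a point): A small lug on the foot of the grey cast screw jack, 60 mm from its axis, 19 mm above the bench; x axis outward from the jack's axis, z up. Its direction varies. The jack (foot 110 mm diameter, top of the screw's 52 mm head 148 mm above the bench) stands on the middle of the plate, held only by friction: more than about 2.2 N m (some 20 N at the bar's middle) about its axis drags it round.
- collar_mid (a point): Centre of the lock collar, on the jack's vertical axis, at the height of its holes: 85 mm above the bench when tight, up to 3 mm higher when loose. Collar: steel octagon 88 mm across flats, 26 mm high. In the middle of each flat is a level radial square-sided hole, 14 mm wide and high, 24 mm deep (bottom 20 mm from the axis). x axis points out along one hole, the others every 45 degrees; z up.
- bar_mid (a point): Centre of the loose straight steel bar, 200 mm long, 0.15 to 0.3 kg. From 100 mm behind this point to 30 mm ahead of it the bar is 12 mm square (to be gripped); ahead of that it is a 12 mm round rod with a rounded end. x axis along the bar towards its round end; z up as it lies.
- bar_tip (a point): The extreme point of the bar's round end, 100 mm from the bar's centre along its x axis.
- rest_mid (a point): Where the bar's centre lies on its rest, 50 mm above the bench. The rest is a fixed wooden base 200 x 60 x 12 mm with two saddles, 18 mm thick, 70 mm either side of this point along x, each with an open-topped notch 22 mm wide and 14 mm deep (saddle tops 58 mm above the bench). x axis along the rest; at the start the bar lies in it, x axes alike.
- drill_a: Large twist drill, loose, 170 mm long, 20 mm diameter, lying on the bench; leave alone.
- drill_b: Larger twist drill, loose, 200 mm long, 26 mm diameter, lying; leave alone.
- nut_a: Hexagon nut, loose, 34 mm across flats, 22 mm high; leave alone.
- nut_b: Smaller hexagon nut, loose, 28 mm across flats, 18 mm high; leave alone.
- hammer: Hammer lying on the bench at the left; leave alone.
- oilcan: Steel can, 64 mm diameter, 130 mm high, at the right; leave alone.
- spool: Turned steel spool, 68 mm diameter, 65 mm high, at the left; leave alone.
- bar: The same loose bar as a whole body; origin at its centre, axes as for bar_mid.
- collar: The lock collar as a whole; origin on the jack's axis at its underside, 13 mm below collar_mid, same axes. Turning clockwise from above (decreasing yaw) lowers it 8 mm per turn; it takes about 0.35 N m (some 6 N at the bar's middle) to turn, stays where it is left and stops solid when tight, at a direction that varies. A bar in a hole has play of about 5 degrees either way.
There are look-alikes about, which are no part of the job. Leave any black or blue look-alike of the bar alone.

How it is judged:
By the outcome, as a careful person would: the job done as asked, in the order asked, and still so for the second after the job is handed in, with the robot touching nothing.
It also fails if it takes over 72 s, if anything falls off the work surface, if the arm or the gripper's body presses on something with over 40 N, if the wrist force passes 120 N, or if a joint passes its speed limit or range.

ROBOT

A 6-joint arm with a two-finger parallel gripper is mounted at the origin on the work surface. World frame = base frame: x ahead of the robot, y to its left, z up, the work surface at z = 0. Lengths are in mm, angles in rad, forces in N, time in s.
With the tool pointing down it reaches from about 400 to 825 mm from the base axis. Payload 7 kg.
Tool frame: the origin (TCP) lies at the centre of the arm's flange, where the gripper is bolted on; the fingertips stand 178 mm ahead of it and the grasp point (between the pads) lies 159 mm ahead of it; x points along the fingers, y is the direction in which the jaws open and shut, and the axes are right-handed (so a half turn about x gives the same grasp; the last joint's range is limited). The gripper opens to 88 mm and grips with 3 to 60 N. Pads are 19 mm wide; open, the fingers measure 130 mm over their backs; the gripper's body (78 mm by 193 mm) begins 47 mm behind the grasp point.
Start: joints at [-0.981, 0.359, 0.012, 0, -1.224, -0.288], TCP at [200.61, -644.478, 404.661] pointing down, gripper open.
Joint ranges: [-3.07, 3.07], [-1.43, 2.12], [-1.02, 1.25], [-3.03, 1.67], [-3.05, -0], [-3.03, 3.03]. Speed limits (rad/s): [2.39, 2.39, 3.01, 3.14, 3.14, 3.14].

INTERFACE

Orientations are given as a unit quaternion [w, x, y, z].
In Python, from workcell import arm, grab_frame, close_job gives the robot as it stands.
- The arm moves only by the shell command python3 -m handwheel 'ROWS' [FORCE]. ROWS is JSON, a list of rows, each a list of 7 numbers: the shift along the world's x, y, z in m, then the turn, a rotation vector about the world's x, y, z in rad, then the finger opening in m, from 0 to 0.0876. In form: [[x, y, z, wx, wy, wz, gripper], ...]. A call has 1 to 12 rows; each row is the pose to reach, as a shift and turn from the pose commanded when the call began; what a row does not reach only later rows make up. A row lasts 1/12 s, in which the tool goes at most 41.7 mm and 7.16 degrees, less where a joint would pass 70% of its speed; a pose out of reach is approached as far as the arm can. A call with a gripper value outside its range is refused whole. The fingers move at their own pace and stop on an object; FORCE is the grip in N (left out, the last holds). Time passes only in rows, so rows that repeat a pose let the fingers close. It gives the time, the measured TCP pose, the force and the opening at its end, in the units of the state.
- arm.observe(): the state, without advancing time (a new reading comes with each control period).
- grab_frame(name): name is "scene" or "top" or "wrist"; returns a dict with "img" (480x640x3 uint8, red, green, blue), "z_map" (480x640 float32, mm along the optical axis (not along the pixel's ray), 0 where there is no reading), "fov_y" (degrees; the focal length in pixels is half the picture's height over the tangent of half this angle, whatever the lens; pixels are square), "cx", "cy" (the principal point, pixels), "k1" (the pictures are not rectified: a ray, as slopes to the right and down, at radius r is drawn at 1 + k1 r^2 times it, then the intrinsics apply), "world_from_camera" (4x4, takes a point from camera to world coordinates); the wrist camera has in their place "mount" (4x4, takes a point from camera to tool coordinates, whose origin is the TCP and whose axes are the tool frame's). Camera axes: x right, y down, z forward; pixel columns grow to the right and rows downward; lengths in mm; the calibration is good to about 2 mm. A picture is of the moment at which its call begins: read the wrist's pose just before it.
- close_job(): hands the job in, once; it reports no verdict.
The state is a dict: "clock": time; "joint_pos": joint angles; "joint_velocities": joint speeds; "joint_torque": joint torques, N m; "tcp_pos": TCP position; "ee_rot": TCP orientation; "ft_force": force on the tool from outside, world axes, zero at the start; "moment": the same for the moment, N m; "width": finger opening in mm.
Only numpy, scipy, OpenCV 4.12 (cv2) and the standard library are available. Lean on these libraries where they do the work, as an engineer would, in place of code of your own. Each camera call takes 0.05 s, during which the arm holds its last target. There are 200 camera calls.

## Working session

There is one attempt and no reset: what is moved stays moved. The work goes in short steps, Python scripts to look and compute and a shell command to move; the robot and the scene stay as the last step left them, time stands still between calls to the robot, and variables do not carry over. Pictures are saved under pics/ and viewed, about 8 in all and at most 12, crops included, and the job is handed in when it is done.

```bash
mkdir -p pics; ls; python3 - <<'E'
from workcell import arm, grab_frame
import cv2,numpy as np
s=arm.observe();print(s)
for n in ("scene","top","wrist"):
    f=grab_frame(n);np.savez(f"/tmp/{n}0.npz",**f)
    cv2.imwrite(f"pics/{n}0.png",f["img"][:,:,::-1])
    print(n,{k:(v if k not in("img","z_map") else v.shape) for k,v in f.items()})
E
```

```text
pics
{'clock': 0.0, 'joint_pos': array([-9.80855956e-01,  3.59373829e-01,  1.10253061e-02, -3.54237888e-04,
       -1.22407348e+00, -2.88093579e-01]), 'joint_velocities': array([ 0.00113916,  0.00015705, -0.00084567,  0.00022608, -0.00059814,
       -0.00291057]), 'joint_torque': array([-1.25665880e-03, -5.82719100e+01,  2.93058980e+01,  6.99707687e+00,
        7.01944882e-03, -2.02169063e-04]), 'tcp_pos': array([ 200.59835502, -644.28900195,  403.71553551]), 'ee_rot': array([ 0.69893732, -0.10570176,  0.69921275,  0.10684238]), 'ft_force': array([-0.49886259,  0.651927  ,  0.34084914]), 'moment': array([ 0.00764613,  0.03818645, -0.00433313]), 'width': 87.99803526382195}
scene {'img': (480, 640, 3), 'z_map': (480, 640), 'fov_y': 52.21756996602853, 'cx': 319.362823274507, 'cy': 245.84301389079994, 'k1': -0.005178829247077714, 'world_from_camera': array([[ 9.00351075e-01,  2.23478792e-01, -3.73396801e-01,
         9.64580887e+02],
       [ 4.34993671e-01, -4.86218738e-01,  7.57873239e-01,
        -8.06613026e+02],
       [-1.21839250e-02, -8.44777230e-01, -5.34979423e-01,
         6.6
[... 426 characters left out ...]
    1.34365286e+01],
       [-2.23129178e-03, -2.08830328e-01, -9.77949342e-01,
         1.52243306e+03],
       [ 0.00000000e+00,  0.00000000e+00,  0.00000000e+00,
         1.00000000e+00]])}
wrist {'img': (480, 640, 3), 'z_map': (480, 640), 'fov_y': 61.00670019666612, 'cx': 320.0795011018484, 'cy': 236.00968054680828, 'k1': -0.09603321583692573, 'mount': array([[ 9.08314224e-04, -3.10645314e-01,  9.50525467e-01,
         1.93918053e+01],
       [ 9.99999298e-01,  1.00520909e-03, -6.27074300e-04,
         1.58518644e-01],
       [-7.60679152e-04,  9.50525370e-01,  3.10646009e-01,
        -8.58504100e+01],
       [ 0.00000000e+00,  0.00000000e+00,  0.00000000e+00,
         1.00000000e+00]])}
```

View pics/top0.png

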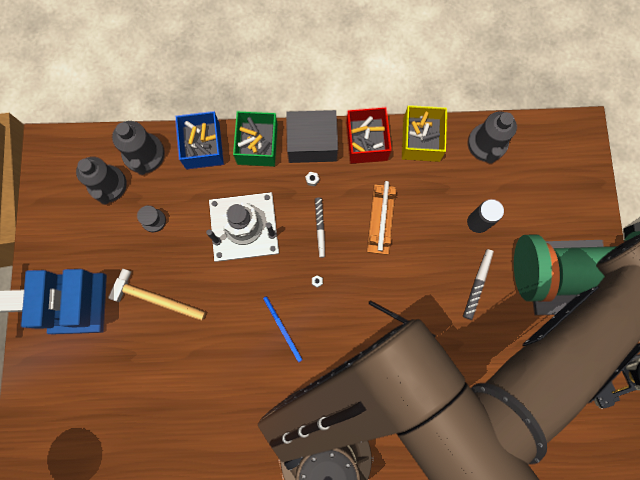

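View pics/scene0.png

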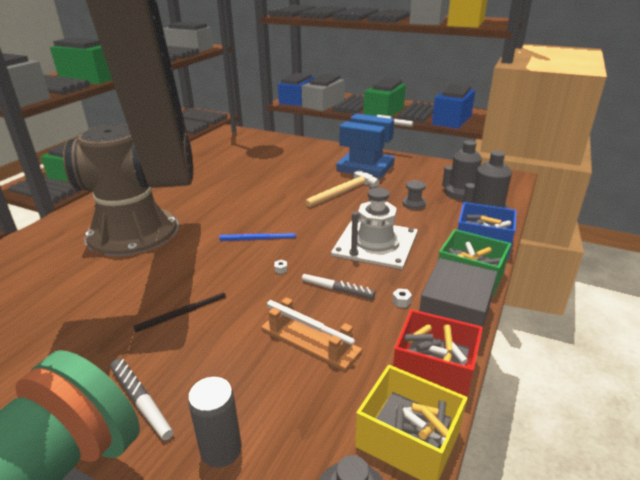

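The top view shows three bar look-alikes: the steel bar in the orange rest at (383,215), a blue bar at (283,328) and a black bar at (387,312). I choose the one in the rest. The jack is at (240,222) with posts at (213,237) and (270,230).

```bash
cat > h.py <<'E'
import numpy as np,cv2
from scipy.spatial.transform import Rotation as R
def rotq(q): return R.from_quat(np.roll(q,-1))
def cam(f,s=None):
    if 'world_from_camera' in f: return np.array(f['world_from_camera'])
    T=np.eye(4);T[:3,:3]=rotq(s['ee_rot']).as_matrix();T[:3,3]=s['tcp_pos'];return T@f['mount']
def K(f):
    F=240/np.tan(np.radians(float(f['fov_y']))/2);k=float(f['k1'])
    return np.array([[F,0,float(f['cx'])],[0,F,float(f['cy'])],[0,0,1]]),np.array([k,0,0,0,0.])
def ray(f,uv,T):
    k,d=K(f);p=cv2.undistortPoints(np.float64(uv).reshape(-1,1,2),k,d).reshape(-1,2)
    return T[:3,3],np.c_[p,np.ones(len(p))]@T[:3,:3].T
def plane(f,uv,z,T):
    o,d=ray(f,uv,T);return o+d*((z-o[2])/d[:,2])[:,None]
def proj(f,P,T):
    k,d=K(f);Ti=np.linalg.inv(T);return cv2.projectPoints(np.float64(P).reshape(-1,1,3),cv2.Rodrigues(Ti[:3,:3])[0],Ti[:3,3],k,d)[0].reshape(-1,2)
def two(o1,d1,o2,d2):
    A=np.c_[d1,-d2];t=np.linalg.lstsq(A,o2-o1,rcond=None)[0];a=o1+d1*t[0];b=o2+d2*t[1];return (a+b)/2,np.linalg.norm(a-b)
E
python3 - <<'E'
from h import *
t=dict(np.load('/tmp/top0.npz'));T=cam(t)
i=t['img'].astype(int)
def big(m,box):
    x0,y0,x1,y1=box;w=np.zeros(m.shape,np.uint8);w[y0:y1,x0:x1]=m[y0:y1,x0:x1]
    n,l,s,c=cv2.connectedComponentsWithStats(w);k=1+np.argmax(s[1:,4]);ys,xs=np.where(l==k);return np.c_[xs,ys]
mn,mx=i.min(2),i.max(2)
b=big((mn>150)&(mx-mn<40),(360,170,410,260));r=cv2.minAreaRect(np.float32(b));P=plane(t,cv2.boxPoints(r),50,T);print('bar',r);print(P.round(1),P.mean(0))
o=big((i[...,0]>150)&(i[...,2]<90)&(i[...,0]-i[...,2]>90),(355,170,410,262));r=cv2.minAreaRect(np.float32(o));P=plane(t,cv2.boxPoints(r),12,T);print('rest');print(P.round(1),P.mean(0))
p=big((mn>170)&(mx-mn<40),(200,185,290,265));r=cv2.minAreaRect(np.float32(p));P=plane(t,cv2.boxPoints(r),12,T);print('plate');print(P.round(1),P.mean(0))
c=t['img'][165:275,195:415];cv2.imwrite('pics/c1.png',cv2.resize(c[:,:,::-1],None,fx=3.6,fy=3.6,interpolation=cv2.INTER_CUBIC))
E
```

```text
bar ((383.09405517578125, 215.05941772460938), (4.577171325683594, 68.55805969238281), 5.710593223571777)
[[ 534.8 -159.6   50. ]
 [ 728.3 -189.1   50. ]
 [ 726.5 -201.7   50. ]
 [ 533.1 -171.9   50. ]] [ 630.66452095 -180.60799926   50.        ]
rest
[[ 565.5 -138.1   12. ]
 [ 694.8 -158.7   12. ]
 [ 690.6 -186.9   12. ]
 [ 561.5 -165.8   12. ]] [ 628.0892419 -162.3775854   12.       ]
plate
[[700.7 310.7  12. ]
 [717.8 130.2  12. ]
 [606.7 119.1  12. ]
 [590.3 297.1  12. ]] [653.87595455 214.24558974  12.        ]
```

View pics/c1.png

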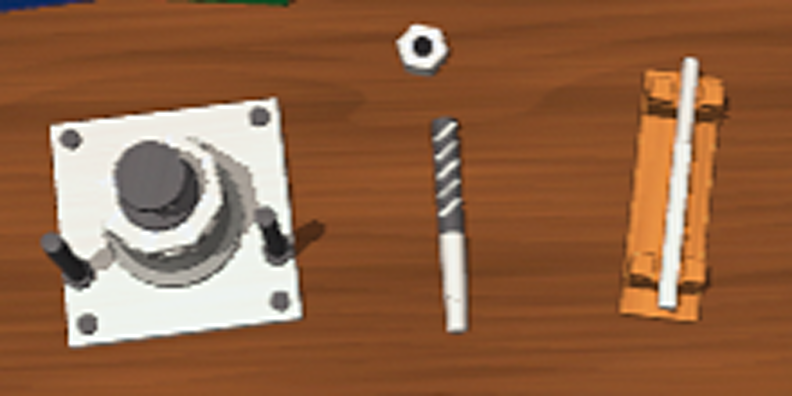

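The close crop shows the bar in the rest is steel, lying in both saddles, with its thin round end pointing away from the robot at crop (690,60). The post tops are at crop (52,242) and (265,215), and the plate corners are clear.

```bash
python3 - <<'E'
from h import *
t=dict(np.load('/tmp/top0.npz'));T=cam(t)
f=lambda p:np.array(p)/3.6+[195-.4,165-.4]
P=plane(t,f([(50,126),(276,98),(301,318),(70,346)]),12,T);print(P.round(1),P.mean(0))
print('sides',[np.linalg.norm(P[k]-P[k-1]).round(1) for k in range(4)])
L=plane(t,f([(52,242),(265,215)]),125,T);print('posts',L.round(1),np.linalg.norm(L[0]-L[1]),'expect',170*np.sin(np.radians(66)))
d=L[0]-L[1];a=np.arctan2(d[1],d[0])-np.pi/2;print('yaw',np.degrees(a),'axis',L.mean(0)[:2]+85*np.cos(np.radians(66))*np.array([np.cos(a),np.sin(a)]))
print('head',plane(t,f([(152,178)]),148,T))
s=dict(np.load('/tmp/scene0.npz'));S=cam(s)
# bar ends two views
i=s['img'].astype(int);m=((i.min(2)>140)&(i.max(2)-i.min(2)<45)).astype(np.uint8);w=np.zeros_like(m);w[290:350,255:365]=m[290:350,255:365]
n,l,st,c=cv2.connectedComponentsWithStats(w);k=1+np.argmax(st[1:,4]);ys,xs=np.where(l==k);e=np.array([[xs.min(),ys[xs==xs.min()].mean()],[xs.max(),ys[xs==xs.max()].mean()]]);print(e)
te=f([(667,305),(690,60)])
o1,d1=ray(s,e,S);o2,d2=ray(t,te,T)
for k in range(2):print('bar end',two(o1,d1[k],o2,d2[k]))
E
```

```text
[[700.3 308.5  12. ]
 [717.9 129.8  12. ]
 [539.6 113.   12. ]
 [523.2 291.5  12. ]] [620.24593145 210.68985377  12.        ]
sides [np.float64(177.9), np.float64(179.5), np.float64(179.1), np.float64(179.2)]
posts [[579.2 284.2 125. ]
 [594.5 130.4 125. ]] 154.5667329681667 expect 155.30272779924215
yaw 5.676682989927506 axis [621.22608369 210.70260313]
head [[618.50638343 208.83717408 148.        ]]
[[268.  303. ]
 [354.  340.5]]
bar end (array([ 533.02517899, -166.10580288,   52.05972447]), np.float64(0.17238522173619478))
bar end (array([ 727.56899823, -193.60429002,   51.58421003]), np.float64(3.561934756677625))
```

```bash
python3 -m handwheel '[[0,0.04,0,0,0,-0.06,0.0876],[0.03,0.08,0,0,0,-0.12,0.0876],[0.06,0.11,0,0,0,-0.18,0.0876],[0.09,0.14,0,0,0,-0.2,0.0876],[0.12,0.17,0,0,0,-0.2,0.0876],[0.15,0.20,0,0,0,-0.2,0.0876]]'
```

```text
clock: 0.65
tcp_pos: [343.4, -450.8, 404.7]
ee_rot: [0.706, -0.036, 0.706, 0.036]
ft_force: [0.2, -1.3, -0.3]
width: 87.8
```

```bash
python3 -m handwheel '[[0.016,0.038,0,0,0,0,0.0876],[0.032,0.076,0,0,0,0,0.0876],[0.048,0.114,0,0,0,0,0.0876],[0.064,0.152,0,0,0,0,0.0876],[0.08,0.19,0,0,0,0,0.0876],[0.096,0.228,0,0,0,0,0.0876],[0.112,0.266,0,0,0,0,0.0876],[0.128,0.304,0,0,0,0,0.0876],[0.144,0.342,0,0,0,0,0.0876],[0.16,0.38,0,0,0,0,0.0876],[0.176,0.418,0,0,0,0,0.0876],[0.192,0.456,0,0,0,0,0.0876]]'
python3 -m handwheel '[[0.016,0.038,0,0,0,0,0.0876],[0.032,0.076,0,0,0,0,0.0876],[0.045,0.114,0,0,0,0,0.0876],[0.055,0.152,0,0,0,0,0.0876],[0.055,0.165,0,0,0,0,0.0876],[0.055,0.165,0,0,0,0,0.0876]]'
cat > snap.py <<'E'
import sys
from workcell import arm,grab_frame
from h import *
def snap(n):
    s=arm.observe();f=grab_frame('wrist');np.savez(f'/tmp/{n}.npz',ee_rot=s['ee_rot'],tcp_pos=s['tcp_pos'],**f);cv2.imwrite(f'pics/{n}.png',f['img'][:,:,::-1]);return f,s
if __name__=='__main__':
    f,s=snap(sys.argv[1]);print(s['tcp_pos'].round(1),s['joint_pos'].round(2))
E
python3 snap.py w1
```

```text
clock: 1.65
tcp_pos: [534.8, 5.6, 404.8]
ee_rot: [0.706, -0.036, 0.706, 0.036]
ft_force: [1.5, -1.0, 0.4]
width: 87.8
clock: 2.15
tcp_pos: [589.9, 171.8, 403.5]
ee_rot: [0.706, -0.037, 0.707, 0.037]
ft_force: [-0.2, -0.0, -0.0]
width: 87.8
[589.9 171.8 403.5] [ 0.6   0.26 -0.13 -0.   -1.18 -2.07]
```

View pics/w1.png

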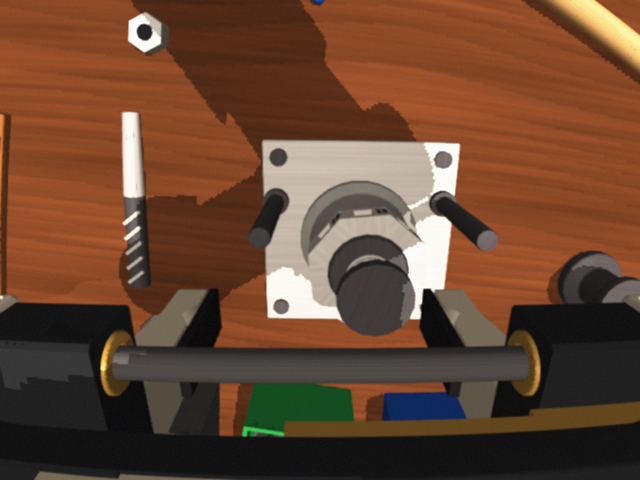

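The wrist view shows the plate at centre, the collar around (370,225) partly behind the screw head (375,300), and the post tops at (260,238) and (487,240). I'll enlarge the collar.

```bash
python3 - <<'E'
from h import *
f=dict(np.load('/tmp/w1.npz'));c=f['img'][165:285,280:440,::-1]
cv2.imwrite('pics/c2.png',cv2.resize(c,None,fx=5,fy=5,interpolation=cv2.INTER_CUBIC))
E
```

```text
(no output)
```

View pics/c2.png

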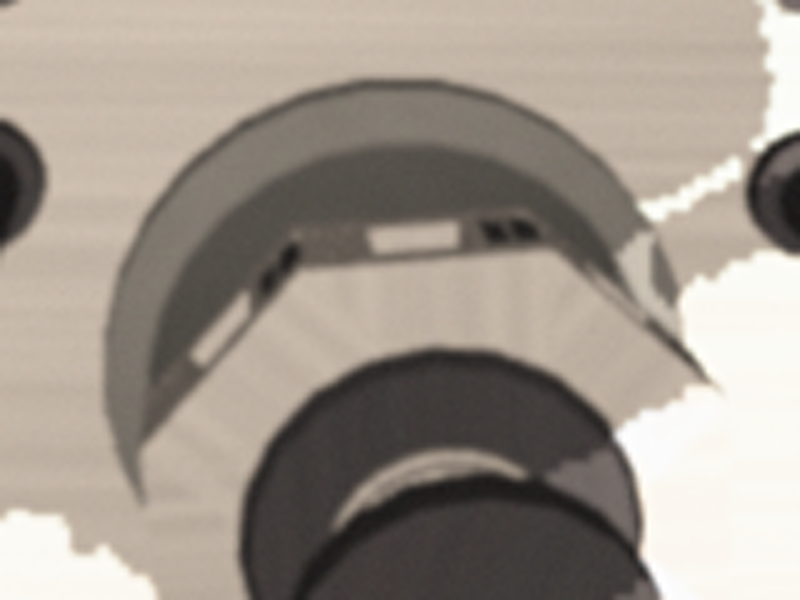

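```bash
python3 - <<'E'
from h import *
f=dict(np.load('/tmp/w1.npz'));T=cam(f,f)
g=lambda p:np.array(p,float)/5+[280-.4,165-.4]
C=g([(140,447),(300,265),(555,245),(715,388)])
for z in (98,100,102):
    P=plane(f,C,z,T);d=np.diff(P,axis=0);print(z,P[:,:2].round(1).tolist(),np.linalg.norm(d,axis=1).round(1),(np.degrees(np.arctan2(d[:,1],d[:,0]))).round(1))
    # centre: middle edge midpoint + 44 inward; circle fit
    A=np.c_[2*P[:,:2],np.ones(4)];s=np.linalg.lstsq(A,(P[:,:2]**2).sum(1),rcond=None)[0];print('  c',s[:2].round(1),'R',np.sqrt(s[2]+s[0]**2+s[1]**2).round(1),'exp',44/np.cos(np.pi/8))
PT=plane(f,[(260,238),(487,240)],125,T);print('posts',PT.round(1))
b=PT[0]-PT[1];a=np.arctan2(-b[1],-b[0])-np.pi/2;print(np.degrees(a),PT.mean(0)[:2]+34.6*np.array([np.cos(a),np.sin(a)]))
E
```

```text
98 [[612.3, 164.4], [581.7, 184.9], [574.7, 221.5], [594.0, 248.9]] [36.8 37.2 33.5] [146.2 100.8  55. ]
  c [620.4 210.5] R 46.7 exp 47.62525681286534
100 [[611.6, 164.4], [581.2, 184.7], [574.2, 221.0], [593.3, 248.3]] [36.6 37.  33.3] [146.2 100.8  55. ]
  c [619.6 210.2] R 46.4 exp 47.62525681286534
102 [[610.8, 164.4], [580.6, 184.6], [573.8, 220.6], [592.7, 247.7]] [36.3 36.7 33. ] [146.2 100.8  55. ]
  c [618.8 209.9] R 46.1 exp 47.62525681286534
posts [[594.1 131.3 125. ]
 [579.3 284.9 125. ]]
5.528065652950517 [621.15147279 211.44431559]
```

```bash
python3 -m handwheel '[[0.002,-0.04,0,0,0,-0.05,0.0876],[0.004,-0.08,0,0,0,-0.1,0.0876],[0.006,-0.12,0,0,0,-0.15,0.0876],[0.008,-0.16,0,0,0,-0.2,0.0876],[0.01,-0.2,0,0,0,-0.25,0.0876],[0.01,-0.24,-0.01,0,0,-0.25,0.0876],[0.01,-0.28,-0.03,0,0,-0.25,0.0876],[0.01,-0.315,-0.05,0,0,-0.25,0.0876],[0.01,-0.34,-0.07,0,0,-0.25,0.0876],[0.01,-0.347,-0.08,0,0,-0.25,0.0876],[0.01,-0.347,-0.08,0,0,-0.25,0.0876],[0.01,-0.347,-0.08,0,0,-0.25,0.0876]]'
python3 snap.py w2
```

```text
clock: 3.2
tcp_pos: [599.0, -179.5, 324.4]
ee_rot: [0.705, 0.053, 0.706, -0.053]
ft_force: [0.8, 0.8, 0.5]
width: 87.8
[ 599.  -179.5  324.4] [ 0.02  0.34 -0.21  0.   -1.02 -1.74]
```

View pics/w2.png

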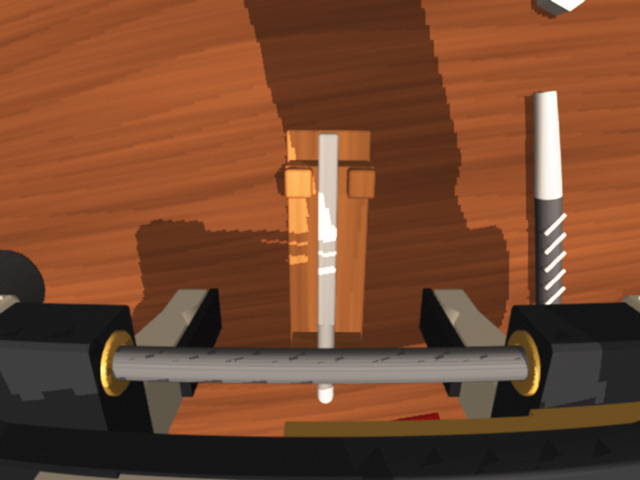

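The bar runs from its tail at (328,134) to its tip at (325,403), nearly parallel to the tool's z and between the open fingers.

```bash
python3 - <<'E'
from h import *
f=dict(np.load('/tmp/w2.npz'));T=cam(f,f)
a=plane(f,[(328,134),(327.5,300)],56,T);b=plane(f,[(325.5,403)],50,T)[0];print(a.round(1),b.round(1))
d=b-a[0];h=np.arctan2(d[1],d[0]);print('len',np.hypot(*d[:2]),np.degrees(h))
u=np.array([np.cos(h),np.sin(h)]);g=b[:2]-130*u;print('mid',b[:2]-100*u,'grasp',g)
Rm=rotq(f['ee_rot']).as_matrix();print('x',Rm[:,0],'head',np.degrees(np.arctan2(Rm[1,2],Rm[0,2])),'delta',g-f['tcp_pos'][:2])
E
```

```text
[[ 531.6 -165.1   56. ]
 [ 640.3 -181.2   56. ]] [ 731.5 -195.7   50. ]
len 202.28229715412976 -8.714616466994729
mid [ 632.66240044 -180.59152383] grasp [ 603.00874243 -176.04613427]
x [-1.21066540e-03 -1.09919016e-04 -9.99999261e-01] head -8.604752397557514 delta [4.04080382 3.4307385 ]
```

```bash
python3 -m handwheel '[[0.002,0.0035,-0.03,0,0,0,0.0876],[0.003,0.0035,-0.065,0,0,0,0.07],[0.003,0.0035,-0.095,0,0,0,0.06],[0.003,0.0035,-0.11,0,0,0,0.05],[0.003,0.0035,-0.114,0,0,0,0.04],[0.003,0.0035,-0.114,0,0,0,0.03],[0.003,0.0035,-0.114,0,0,0,0.02],[0.003,0.0035,-0.114,0,0,0,0.01],[0.003,0.0035,-0.114,0,0,0,0.005],[0.003,0.0035,-0.114,0,0,0,0.005],[0.003,0.0035,-0.114,0,0,0,0.005]]' 55; python3 -c "
from workcell import arm
s=arm.observe();print(s['tcp_pos'],s['moment'],s['joint_pos'].round(2))"
```

```text
clock: 4.17
tcp_pos: [602.8, -175.0, 211.6]
ee_rot: [0.706, 0.052, 0.705, -0.052]
ft_force: [0.1, -0.3, 1.0]
width: 26.2
[ 602.80637115 -174.98657421  211.60604191] [-0.02844582  0.0085126   0.04237594] [ 0.03  0.46 -0.32  0.   -0.79 -1.75]
```

```bash
python3 -m handwheel '[[0,0,0,0,0,0,0.005],[0,0,0,0,0,0,0.005],[0,0,0,0,0,0,0.005],[0,0,0,0,0,0,0.005],[0,0,0,0,0,0,0.005],[0,0,0,0,0,0,0.005]]' 55;python3 -c "
from workcell import arm
s=arm.observe();print(s['tcp_pos'],s['ee_rot'])"
python3 -m handwheel '[[0,0,0.005,0,0,0,0.005],[0,0,0.015,0,0,0,0.005],[0,0,0.035,0,0,0,0.005],[0,0,0.06,0,0,0,0.005],[0,0,0.08,0,0,0,0.005],[0,0,0.085,0,0,0,0.005],[0,0,0.085,0,0,0,0.005]]' 55; python3 snap.py w3;  python3 -c "
from workcell import arm
s=arm.observe();print(s['ft_force'],s['moment'])"
```

```text
clock: 4.67
tcp_pos: [602.6, -175.0, 210.9]
ee_rot: [0.705, 0.052, 0.705, -0.052]
ft_force: [-1.3, -0.1, 3.9]
width: 11.3
[ 602.64995898 -175.03964715  210.87202689] [ 0.70520796  0.05232626  0.705123   -0.05239512]
clock: 5.25
tcp_pos: [603.1, -174.9, 297.9]
ee_rot: [0.707, 0.052, 0.704, -0.052]
ft_force: [-0.6, 0.6, -2.9]
width: 11.6
[ 603.1 -174.9  297.9] [ 0.03  0.37 -0.24  0.   -0.96 -1.75]
[-0.27162878 -0.01279199 -1.85162268] [-0.01957994  0.05758278 -0.00254829]
```

View pics/w3.png

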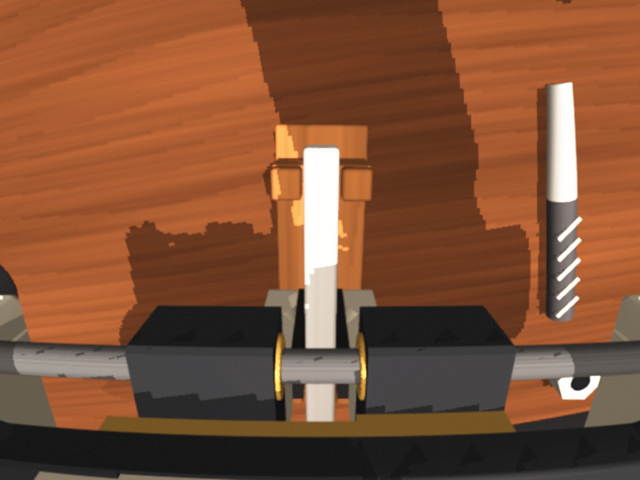

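The bar is gripped (width 11.6 mm), aligned with the tool and its tail is at (321,148). The tip is hidden behind the gripper.

```bash
python3 - <<'E'
from h import *
f=dict(np.load('/tmp/w3.npz'));M=f['mount']
o,d=ray(f,[(321.5,148),(305,150),(338,150),(307,300),(335,300)],M)
t=(-70-o[2])/d[0,2];print('tail x,y in tool',(o+d[0]*t).round(1))
for k in range(1,5):print((o+d[k]*((155-o[0])/d[k,0])).round(1))
E
python3 -m handwheel '[[-0.005,0.015,0,0,0,0.06,0.005],[-0.015,0.04,0,0,0,0.17,0.005],[-0.025,0.065,0,0,0,0.28,0.005],[-0.035,0.085,0,0,0,0.39,0.005],[-0.05,0.105,0,0,0,0.5,0.005],[-0.065,0.125,0,0,0,0.61,0.005],[-0.075,0.15,0,0,0,0.72,0.005],[-0.085,0.175,0,0,0,0.83,0.005],[-0.095,0.2,0,0,0,0.94,0.005],[-0.0975,0.216,0,0,0,1.04,0.005],[-0.0975,0.216,0,0,0,1.124,0.005],[-0.0975,0.216,0,0,0,1.124,0.005]]' 
python3 -m handwheel '[[0,0,-0.01,0,0,0,0.005],[0,0,-0.025,0,0,0,0.005],[0,0,-0.038,0,0,0,0.005],[0,0,-0.046,0,0,0,0.005],[0,0,-0.0475,0,0,0,0.005],[0,0,-0.0475,0,0,0,0.005],[0,0,-0.0475,0,0,0,0.005]]' 
cat > st.py <<'E'
from workcell import arm
from h import *
A=np.array([620.7,210.8]);s=arm.observe();p=s['tcp_pos'];Rm=rotq(s['ee_rot']).as_matrix()
r=p[:2]-A;F=s['ft_force'];h=np.degrees(np.arctan2(Rm[1,2],Rm[0,2]))
az=np.degrees(np.arctan2(r[1],r[0]))%360
n=np.array([Rm[0,2],Rm[1,2]]);tip=p[:2]+130*n-A
print('t',s['clock'].round(2),'p',p.round(1),'az',az.round(1),'dist',np.hypot(*r).round(1),'head',h.round(2),'tip r',np.hypot(*tip).round(1),'lat',np.round(n[0]*r[1]-n[1]*r[0],1))
Rr=(r[0]*F[1]-r[1]*F[0])/1000
print(' F',F.round(1),'M',s['moment'].round(2),'tau F only',Rr.round(2),'tau',(Rr+s['moment'][2]).round(2),'tilt',Rm[:2,0].round(4),'w',s['width'].round(1))
E
python3 st.py;python3 snap.py w4; python3 - <<'E'
from workcell import grab_frame
from h import *
f=grab_frame('scene');np.savez('/tmp/s1.npz',**f);cv2.imwrite('pics/s1.png',cv2.resize(f['img'][160:290,300:450,::-1],None,fx=4,fy=4,interpolation=cv2.INTER_CUBIC))
E
```

```text
tail x,y in tool [ 1.73e+02  1.00e-01 -7.00e+01]
[155.   -5.4 -71.2]
[155.    5.5 -71.2]
[155.   -5.2 -16.5]
[155.    5.1 -16.5]
clock: 6.3
tcp_pos: [504.4, 41.8, 294.4]
ee_rot: [0.623, -0.333, 0.624, 0.333]
ft_force: [0.4, -0.5, -1.8]
width: 11.5
clock: 6.88
tcp_pos: [505.4, 40.8, 248.2]
ee_rot: [0.625, -0.331, 0.625, 0.331]
ft_force: [-1.0, 0.5, -1.5]
width: 11.3
[505.4  40.8 248.2] [ 0.47  0.25 -0.56  0.   -0.77 -1.06]Traceback (most recent call last):
  File "st.py", line 7, in <module>
    print('t',s['clock'].round(2),'p',p.round(1),'az',az.round(1),'dist',np.hypot(*r).round(1),'head',h.round(2),'tip r',np.hypot(*tip).round(1),'lat',np.round(n[0]*r[1]-n[1]*r[0],1))
              ^^^^^^^^^^^^^^^^
AttributeError: 'float' object has no attribute 'round'
```

View pics/s1.png

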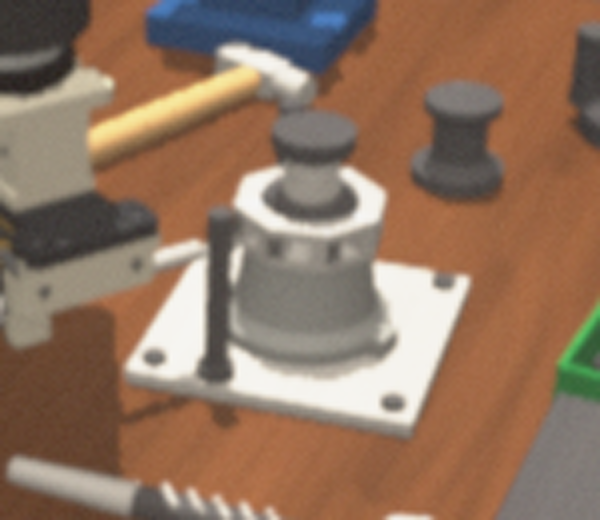

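```bash
sed -i "s/s\['clock'\].round(2)/round(float(s['clock']),2)/" st.py; python3 st.py; python3 - <<'E'
from h import *
f=dict(np.load('/tmp/w1.npz'));T=cam(f,f)
g=lambda p:np.array(p,float)/5+[280-.4,165-.4]
L=dict(white=(414,240),flatL=(340,240),dark1=(495,232),dark2=(523,232),flatR=(545,238),white2=(220,330),dark3=(280,265))
for k,p in L.items():
    u,v=np.round(g(p)).astype(int);z=f['z_map'][v,u];o,d=ray(f,[(u,v)],T);P=o+d[0]*z
    r=P[:2]-[620.7,210.8];print(k,z,P.round(1),'rad',np.hypot(*r).round(1),'az',(np.degrees(np.arctan2(r[1],r[0]))%360).round(1),f['img'][v,u])
E
```

```text
t 6.98 p [505.4  41.  248.7] az 235.8 dist 205.2 head 55.87 tip r 75.2 lat 0.1
white 311.29288 [580.4 202.7  82.7] rad 41.1 az 191.4 [190 177 162]
flatL 308.46793 [580.8 191.7  85.5] rad 44.2 az 205.5 [102  93  86]
dark1 305.49545 [576.2 214.5  87.8] rad 44.7 az 175.2 [33 30 30]
dark2 304.2171 [575.5 218.   89.1] rad 45.8 az 170.9 [35 34 32]
flatR 307.42642 [576.5 222.5  86.2] rad 45.7 az 165.2 [88 81 75]
white2 317.32428 [598.2 175.4  81.3] rad 41.9 az 237.6 [192 178 164]
dark3 309.41544 [585.6 183.1  85.7] rad 44.7 az 218.2 [48 44 42]Traceback (most recent call last):
  File "st.py", line 9, in <module>
    print(' F',F.round(1),'M',s['moment'].round(2),'tau F only',Rr.round(2),'tau',(Rr+s['moment'][2]).round(2),'tilt',Rm[:2,0].round(4),'w',s['width'].round(1))
                                                                                                                                            ^^^^^^^^^^^^^^^^
AttributeError: 'float' object has no attribute 'round'
```

```bash
sed -i "s/s\['width'\].round(1)/round(float(s['width']),1)/" st.py; python3 -m handwheel '[[0.003,0.004,0,0,0,0,0.005],[0.0065,0.0095,0,0,0,0,0.005],[0.010,0.0145,0,0,0,0,0.005],[0.0135,0.0195,0,0,0,0,0.005],[0.0165,0.0245,0,0,0,0,0.005],[0.0195,0.029,0,0,0,0,0.005],[0.0195,0.029,0,0,0,0,0.005]]'; python3 st.py
```

```text
clock: 7.57
tcp_pos: [525.4, 71.1, 248.1]
ee_rot: [0.625, -0.332, 0.624, 0.332]
ft_force: [0.6, -0.0, -2.1]
width: 11.1
t 7.57 p [525.4  71.1 248.1] az 235.7 dist 169.2 head 55.96 tip r 39.2 lat 0.8
 F [ 0.6 -0.  -2.1] M [ 0.06  0.01 -0.04] tau F only 0.08 tau 0.04 tilt [0.0004 0.    ] w 11.1
```

```bash
python3 -m handwheel '[[0.002,0.003,0,0,0,0,0.005],[0.004,0.006,0,0,0,0,0.005],[0.006,0.009,0,0,0,0,0.005],[0.0075,0.011,0,0,0,0,0.005],[0.0075,0.011,0,0,0,0,0.005]]'; python3 st.py
```

```text
clock: 7.98
tcp_pos: [532.5, 81.4, 248.2]
ee_rot: [0.625, -0.332, 0.624, 0.332]
ft_force: [-0.2, -0.4, -1.3]
width: 11.4
t 7.98 p [532.5  81.4 248.2] az 235.7 dist 156.6 head 55.92 tip r 26.6 lat 0.5
 F [-0.2 -0.4 -1.3] M [-0.04 -0.14 -0.01] tau F only 0.01 tau 0.0 tilt [0.0004 0.0001] w 11.4
```

```bash
cat > tab.py <<'E'
import sys
from h import *
# args: theta list; base theta,lead ; prints grasp shift (m) from current radial/other pose
def g(th,lead,rho,A=np.array([620.7,210.8])):
    a,b=np.radians(th),np.radians(th-lead)
    return A+34*np.array([np.cos(a),np.sin(a)])+(130+rho-34)*np.array([np.cos(b),np.sin(b)])
th0,l0,l1,rho,step,n,rate=map(float,sys.argv[1:8])
z=lambda t:8*t/360
p0=g(th0,l0,rho)
for k in range(int(n)+1):
    th=th0-k*step;d=(g(th,l1,rho)-p0)/1000
    print(round(th,1),d.round(4).tolist(),round(-8*k*step/360/1000,5),round(np.radians(-k*step-(l1-l0)),3))
E
python3 tab.py 235.7 0 5 26.6 4 18 0
```

```text
235.7 [-0.0086, 0.0064] 0.0 -0.087
231.7 [-0.0169, 0.0135] -9e-05 -0.157
227.7 [-0.0247, 0.0211] -0.00018 -0.227
223.7 [-0.032, 0.0292] -0.00027 -0.297
219.7 [-0.0387, 0.0379] -0.00036 -0.367
215.7 [-0.0448, 0.0469] -0.00044 -0.436
211.7 [-0.0502, 0.0564] -0.00053 -0.506
207.7 [-0.055, 0.0663] -0.00062 -0.576
203.7 [-0.059, 0.0764] -0.00071 -0.646
199.7 [-0.0623, 0.0868] -0.0008 -0.716
195.7 [-0.065, 0.0974] -0.00089 -0.785
191.7 [-0.0668, 0.1082] -0.00098 -0.855
187.7 [-0.0679, 0.119] -0.00107 -0.925
183.7 [-0.0682, 0.13] -0.00116 -0.995
179.7 [-0.0678, 0.1409] -0.00124 -1.065
175.7 [-0.0666, 0.1517] -0.00133 -1.134
171.7 [-0.0647, 0.1625] -0.00142 -1.204
167.7 [-0.062, 0.1731] -0.00151 -1.274
163.7 [-0.0586, 0.1834] -0.0016 -1.344
```

```bash
python3 -m handwheel '[[-0.0043,0.0032,0,0,0,-0.044,0.005],[-0.0086,0.0064,0,0,0,-0.087,0.005],[-0.0127,0.01,0,0,0,-0.122,0.005],[-0.0169,0.0135,-0.0001,0,0,-0.157,0.005],[-0.0208,0.0173,-0.0001,0,0,-0.192,0.005],[-0.0247,0.0211,-0.0002,0,0,-0.227,0.005]]'; python3 st.py
```

```text
clock: 8.48
tcp_pos: [507.7, 101.8, 248.3]
ee_rot: [0.659, -0.258, 0.658, 0.257]
ft_force: [5.4, -5.1, -2.6]
width: 11.8
t 8.48 p [507.7 101.8 248.3] az 224.0 dist 157.0 head 42.74 tip r 27.2 lat -3.4
 F [ 5.4 -5.1 -2.6] M [-1.79 -1.7  -0.8 ] tau F only 1.17 tau 0.37 tilt [ 0.0012 -0.0002] w 11.8
```

```bash
python3 -m handwheel '[[-0.0037,0.004,-0.0001,0,0,-0.05,0.005],[-0.0073,0.0081,-0.0001,0,0,-0.1,0.005],[-0.0107,0.0125,-0.0001,0,0,-0.135,0.005],[-0.014,0.0168,-0.0002,0,0,-0.17,0.005],[-0.017,0.0213,-0.0002,0,0,-0.205,0.005],[-0.0201,0.0258,-0.0003,0,0,-0.239,0.005],[-0.0228,0.0305,-0.0003,0,0,-0.274,0.005],[-0.0255,0.0353,-0.0004,0,0,-0.309,0.005],[-0.028,0.0402,-0.0004,0,0,-0.344,0.005],[-0.0303,0.0452,-0.0004,0,0,-0.379,0.005],[-0.0324,0.0502,-0.0005,0,0,-0.414,0.005],[-0.0343,0.0553,-0.0005,0,0,-0.449,0.005]]'; python3 st.py
```

```text
clock: 9.48
tcp_pos: [473.7, 157.1, 247.9]
ee_rot: [0.7, -0.105, 0.699, 0.104]
ft_force: [6.5, -6.1, -2.0]
width: 11.1
t 9.48 p [473.7 157.1 247.9] az 200.1 dist 156.5 head 16.99 tip r 27.6 lat -8.4
 F [ 6.5 -6.1 -2. ] M [-2.12 -2.17 -0.9 ] tau F only 1.25 tau 0.35 tilt [ 0.0015 -0.0001] w 11.1
```

```bash
python3 -m handwheel '[[-0.0017,0.0052,-0.0001,0,0,-0.055,0.005],[-0.0033,0.0104,-0.0001,0,0,-0.11,0.005],[-0.0047,0.0157,-0.0001,0,0,-0.165,0.005],[-0.006,0.021,-0.0002,0,0,-0.22,0.005],[-0.0069,0.0264,-0.0002,0,0,-0.27,0.005],[-0.0078,0.0318,-0.0003,0,0,-0.309,0.005],[-0.0084,0.0372,-0.0003,0,0,-0.344,0.005],[-0.0089,0.0426,-0.0003,0,0,-0.379,0.005],[-0.0091,0.0481,-0.0004,0,0,-0.414,0.005],[-0.0092,0.0536,-0.0004,0,0,-0.449,0.005],[-0.009,0.059,-0.0005,0,0,-0.484,0.005],[-0.0088,0.0645,-0.0005,0,0,-0.519,0.005]]'; python3 st.py; python3 snap.py w5
```

```text
clock: 10.48
tcp_pos: [463.9, 220.6, 246.6]
ee_rot: [0.702, 0.078, 0.703, -0.08]
ft_force: [3.4, -7.8, -1.3]
width: 11.5
t 10.48 p [463.9 220.6 246.6] az 176.4 dist 157.1 head -12.78 tip r 35.5 lat -25.2
 F [ 3.4 -7.8 -1.3] M [-2.78 -1.06 -0.81] tau F only 1.19 tau 0.38 tilt [-0.0019 -0.0027] w 11.5
[463.9 220.6 246.6] [ 0.83  0.26 -0.54  0.   -0.77 -2.62]
```

View pics/w5.png

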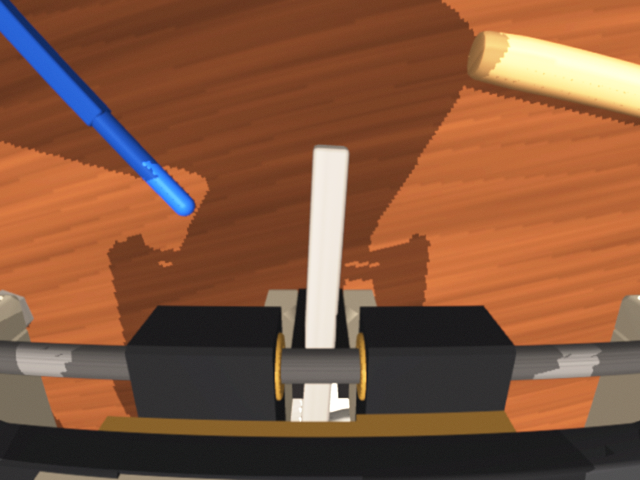

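The tail is at (331,147), so the bar has yawed a few degrees in the grip. I need to see where the collar is.

```bash
python3 - <<'E'
from workcell import grab_frame
from h import *
a=grab_frame('scene');np.savez('/tmp/s2.npz',**a);b=grab_frame('top');np.savez('/tmp/t2.npz',**b)
A=cv2.resize(a['img'][170:270,330:430,::-1],(500,500),interpolation=cv2.INTER_CUBIC);B=cv2.resize(b['img'][190:265,195:270,::-1],(300,300),interpolation=cv2.INTER_CUBIC)
c=np.zeros((500,800,3),np.uint8);c[:,:500]=A;c[:300,500:]=B;cv2.imwrite('pics/c3.png',c)
E
```

```text
(no output)
```

View pics/c3.png

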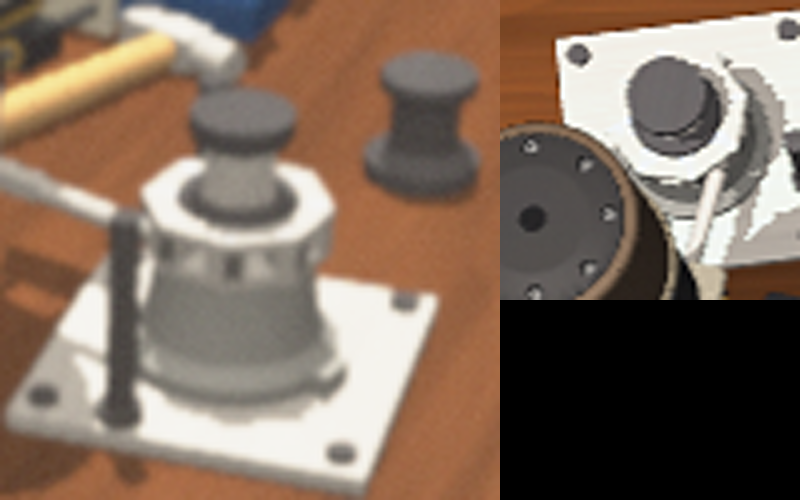

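```bash
cat > yaw.py <<'E'
import sys
from h import *
def yaw(f,z,T,A=np.array([620.7,210.8])):
    g=f['img'].astype(np.uint8).min(2);u0,v0=proj(f,[[A[0],A[1],z]],T)[0].astype(int)
    ring=np.array([[A[0]+38*np.cos(t),A[1]+38*np.sin(t),z] for t in np.linspace(0,6.28,90)])
    px=proj(f,ring,T).round().astype(int);val=np.array([g[v,u] for u,v in px]);
    # radial brightness-drop along many directions
    res=[]
    for t in np.radians(np.arange(0,360,1.5)):
        rr=np.arange(40,52,.25);P=np.c_[A[0]+rr*np.cos(t),A[1]+rr*np.sin(t),np.full(len(rr),z)]
        q=proj(f,P,T).astype(np.float32);v=cv2.remap(g,q[:,0].reshape(1,-1),q[:,1].reshape(1,-1),cv2.INTER_LINEAR).astype(float).ravel()
        d=v[:-8]-v[8:];k=np.argmax(d)
        if d[k]>35: res.append((np.degrees(t),rr[k]+1))
    res=np.array(res);best=[]
    for o in np.arange(0,45,.5):
        e=44/np.cos(np.radians((res[:,0]-o+22.5)%45-22.5));best.append((np.median(np.abs(e-res[:,1]-np.median(e-res[:,1]))),o))
    best.sort();return len(res),[(o,round(m,2)) for m,o in best[:4]]
for n,z in [a.split(':') for a in sys.argv[1:]]:
    f=dict(np.load(f'/tmp/{n}.npz'));print(n,yaw(f,float(z),cam(f,f)))
E
python3 yaw.py scene0:100.4 top0:100.4 w1:100.4 s1:100.4 s2:100 t2:100
```

```text
scene0 (106, [(np.float64(14.0), np.float64(1.44)), (np.float64(11.5), np.float64(1.44)), (np.float64(12.5), np.float64(1.45)), (np.float64(10.5), np.float64(1.45))])
top0 (131, [(np.float64(11.0), np.float64(0.59)), (np.float64(11.5), np.float64(0.61)), (np.float64(10.5), np.float64(0.61)), (np.float64(12.0), np.float64(0.62))])
w1 (120, [(np.float64(11.5), np.float64(0.62)), (np.float64(11.0), np.float64(0.65)), (np.float64(12.0), np.float64(0.69)), (np.float64(12.5), np.float64(0.81))])
s1 (108, [(np.float64(17.0), np.float64(1.49)), (np.float64(16.5), np.float64(1.54)), (np.float64(13.0), np.float64(1.56)), (np.float64(15.5), np.float64(1.56))])
s2 (110, [(np.float64(22.0), np.float64(1.51)), (np.float64(21.5), np.float64(1.52)), (np.float64(28.5), np.float64(1.58)), (np.float64(21.0), np.float64(1.63))])
t2 (139, [(np.float64(36.5), np.float64(0.58)), (np.float64(36.0), np.float64(0.58)), (np.float64(35.5), np.float64(0.61)), (np.float64(37.5), np.float64(0.62))])
```

```bash
python3 -m handwheel '[[-0.003,-0.002,0,0,0,0,0.005],[-0.008,-0.001,0,0,0,0,0.005],[-0.017,0.003,0,0,0,0,0.005],[-0.03,0.006,0,0,0,0,0.005],[-0.045,0.01,0,0,0,0,0.005],[-0.052,0.012,0,0,0,0,0.005],[-0.052,0.012,0,0,0,0,0.005],[-0.052,0.012,0,0,0,0,0.005]]'; python3 st.py; python3 snap.py w6; python3 - <<'E'
from workcell import grab_frame
import numpy as np
for n in('top','scene'):np.savez(f'/tmp/{n}3.npz',**grab_frame(n))
E
python3 yaw.py top3:100 scene3:100; python3 - <<'E'
from h import *
b=dict(np.load('/tmp/top3.npz'));a=dict(np.load('/tmp/scene3.npz'))
B=cv2.resize(b['img'][185:265,195:275,::-1],(480,480),interpolation=cv2.INTER_CUBIC);A=cv2.resize(a['img'][190:254,340:404,::-1],(320,320),interpolation=cv2.INTER_CUBIC)
c=np.zeros((480,800,3),np.uint8);c[:,:480]=B;c[:320,480:]=A;cv2.imwrite('pics/c4.png',c)
E
```

```text
clock: 11.3
tcp_pos: [412.2, 234.6, 247.4]
ee_rot: [0.703, 0.077, 0.703, -0.076]
ft_force: [-0.3, 0.1, -2.7]
width: 11.6
t 11.3 p [412.2 234.6 247.4] az 173.5 dist 209.9 head -12.45 tip r 81.7 lat -21.7
 F [-0.3  0.1 -2.7] M [-0.06 -0.03 -0.  ] tau F only -0.01 tau -0.02 tilt [0.0009 0.001 ] w 11.6
[412.2 234.6 247.4] [ 0.93  0.2  -0.63  0.   -0.74 -2.72]
top3 (132, [(np.float64(38.0), np.float64(0.45)), (np.float64(37.0), np.float64(0.46)), (np.float64(36.5), np.float64(0.47)), (np.float64(37.5), np.float64(0.49))])
scene3 (119, [(np.float64(22.0), np.float64(1.59)), (np.float64(23.0), np.float64(1.6)), (np.float64(22.5), np.float64(1.61)), (np.float64(21.5), np.float64(1.68))])
```

View pics/c4.png

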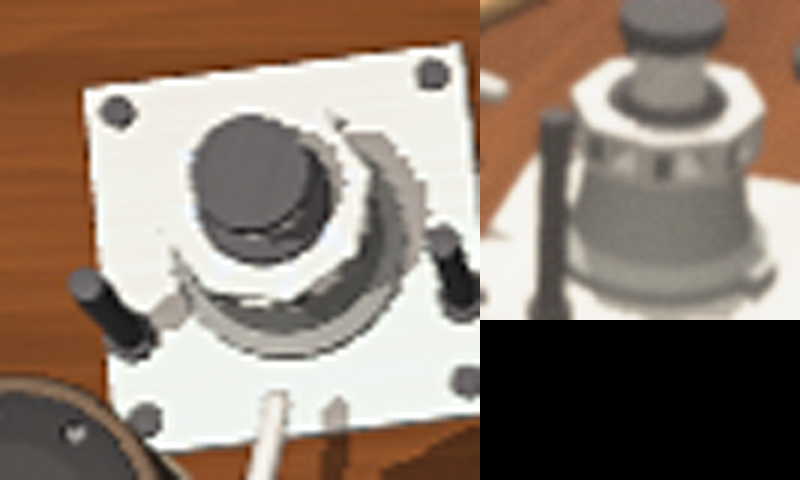

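The crop shows the bar is out of the collar with its tip at about (275,395) and the jack lug has not moved. The collar reads 37° mod 45, so there are holes at azimuths of about 217° and 172°. Next I measure the bar's yaw in the grip.

```bash
cat > barinhand.py <<'E'
import sys
from h import *
f=dict(np.load(f'/tmp/{sys.argv[1]}.npz'));M=f['mount'];i=f['img'].astype(int)
m=((i.min(2)>110)&(i.max(2)-i.min(2)<60)).astype(np.uint8);w=np.zeros_like(m);w[120:286,285:360]=m[120:286,285:360]
n,l,st,c=cv2.connectedComponentsWithStats(w);k=1+np.argmax(st[1:,4]);out=[]
for v in range(st[k,1]+6,284,6):
    xs=np.where(l[v]==k)[0]
    if 20<len(xs)<40: out.append(((xs[0]+xs[-1])/2,v))
o,d=ray(f,out,M);P=o+d*((155-o[0])/d[:,0])[:,None]
a=np.polyfit(P[:,2],P[:,1],1);print('tail row',st[k,1],'n',len(out),'y at grasp',a[1].round(2),'yaw(deg, + = tool x-turn towards y)',np.degrees(np.arctan(a[0])).round(2))
o,d=ray(f,[(out[0][0],st[k,1])],M);print('tail',(o+d*((155-o[0])/d[:,0])[:,None]).round(1))
E
python3 barinhand.py w3; python3 barinhand.py w6
```

```text
tail row 145 n 23 y at grasp -0.44 yaw(deg, + = tool x-turn towards y) -0.25
tail [[155.   -0.3 -72.8]]
tail row 146 n 22 y at grasp -0.52 yaw(deg, + = tool x-turn towards y) -0.14
tail [[155.   -0.4 -72.5]]
```

```bash
python3 -m handwheel '[[0.002,-0.013,0,0,0,0.05,0.005],[0.004,-0.03,0,0,0,0.14,0.005],[0.006,-0.05,0,0,0,0.26,0.005],[0.01,-0.07,0,0,0,0.38,0.005],[0.016,-0.09,0,0,0,0.5,0.005],[0.023,-0.108,0,0,0,0.62,0.005],[0.031,-0.125,0,0,0,0.74,0.005],[0.039,-0.139,0,0,0,0.82,0.005],[0.0452,-0.1477,0,0,0,0.867,0.005],[0.0452,-0.1477,0,0,0,0.867,0.005],[0.0452,-0.1477,0,0,0,0.867,0.005]]'; python3 st.py
sed -i 's/34/38/g; s/130+rho/128+rho/' tab.py; python3 tab.py 217.2 0 7 22.5 4 18 0
```

```text
clock: 12.37
tcp_pos: [457.9, 85.7, 246.8]
ee_rot: [0.671, -0.224, 0.671, 0.224]
ft_force: [0.4, -0.3, -2.8]
width: 11.3
t 12.37 p [457.9  85.7 246.8] az 217.6 dist 205.3 head 36.92 tip r 75.3 lat -2.3
 F [ 0.4 -0.3 -2.8] M [-0.05  0.05 -0.08] tau F only 0.09 tau 0.01 tilt [-0.0002 -0.0001] w 11.3
217.2 [-0.0076, 0.0114] 0.0 -0.122
213.2 [-0.0129, 0.0205] -9e-05 -0.192
209.2 [-0.0175, 0.0299] -0.00018 -0.262
205.2 [-0.0214, 0.0397] -0.00027 -0.332
201.2 [-0.0246, 0.0497] -0.00036 -0.401
197.2 [-0.0271, 0.0598] -0.00044 -0.471
193.2 [-0.029, 0.0702] -0.00053 -0.541
189.2 [-0.0301, 0.0806] -0.00062 -0.611
185.2 [-0.0304, 0.0911] -0.00071 -0.681
181.2 [-0.03, 0.1016] -0.0008 -0.75
177.2 [-0.0289, 0.112] -0.00089 -0.82
173.2 [-0.0271, 0.1223] -0.00098 -0.89
169.2 [-0.0246, 0.1325] -0.00107 -0.96
165.2 [-0.0213, 0.1425] -0.00116 -1.03
161.2 [-0.0174, 0.1522] -0.00124 -1.1
157.2 [-0.0128, 0.1616] -0.00133 -1.169
153.2 [-0.0075, 0.1707] -0.00142 -1.239
149.2 [-0.0017, 0.1794] -0.00151 -1.309
145.2 [0.0048, 0.1877] -0.0016 -1.379
```

```bash
python3 -m handwheel '[[0.001,0.003,0,0,0,0.004,0.005],[0.006,0.0065,0,0,0,0.004,0.005],[0.011,0.01,0,0,0,0.004,0.005],[0.0155,0.0135,0,0,0,0.004,0.005],[0.02,0.017,0,0,0,0.004,0.005],[0.024,0.02,0,0,0,0.004,0.005],[0.0266,0.0218,0,0,0,0.004,0.005],[0.0266,0.0218,0,0,0,0.004,0.005]]'; python3 st.py
```

```text
clock: 13.03
tcp_pos: [484.7, 108.6, 246.9]
ee_rot: [0.67, -0.227, 0.67, 0.226]
ft_force: [0.3, -0.3, -2.4]
width: 11.1
t 13.03 p [484.7 108.6 246.9] az 216.9 dist 170.1 head 37.36 tip r 40.1 lat 1.3
 F [ 0.3 -0.3 -2.4] M [-0.01  0.04 -0.05] tau F only 0.07 tau 0.03 tilt [ 0.0002 -0.    ] w 11.1
```

```bash
python3 -m handwheel '[[0.004,0.0025,0,0,0,0,0.005],[0.008,0.005,0,0,0,0,0.005],[0.012,0.008,0,0,0,0,0.005],[0.0155,0.011,0,0,0,0,0.005],[0.0155,0.011,0,0,0,0,0.005]]'; python3 st.py
```

```text
clock: 13.45
tcp_pos: [500.5, 119.7, 247.1]
ee_rot: [0.67, -0.226, 0.67, 0.226]
ft_force: [0.2, 0.1, -1.2]
width: 11.0
t 13.45 p [500.5 119.7 247.1] az 217.2 dist 150.8 head 37.35 tip r 20.8 lat 0.5
 F [ 0.2  0.1 -1.2] M [ 0.04 -0.09  0.02] tau F only 0.0 tau 0.03 tilt [0.0008 0.0003] w 11.0
```

```bash
python3 -m handwheel '[[-0.0038,0.0057,0,0,0,-0.061,0.005],[-0.0076,0.0114,0,0,0,-0.122,0.005],[-0.0103,0.016,0,0,0,-0.157,0.005],[-0.0129,0.0205,-0.0001,0,0,-0.192,0.005],[-0.0152,0.0252,-0.0001,0,0,-0.227,0.005],[-0.0175,0.0299,-0.0002,0,0,-0.262,0.005]]'; python3 st.py
```

```text
clock: 13.95
tcp_pos: [482.3, 148.8, 247.0]
ee_rot: [0.694, -0.136, 0.694, 0.136]
ft_force: [3.9, -4.0, -0.9]
width: 11.1
t 13.95 p [482.3 148.8 247. ] az 204.1 dist 151.6 head 22.2 tip r 22.1 lat -5.1
 F [ 3.9 -4.  -0.9] M [-1.59 -1.52 -0.55] tau F only 0.8 tau 0.25 tilt [ 0.0007 -0.0003] w 11.1
```

```bash
python3 -m handwheel '[[-0.002,0.0048,0,0,0,-0.035,0.005],[-0.0039,0.0098,-0.0001,0,0,-0.07,0.005],[-0.0056,0.0147,-0.0001,0,0,-0.105,0.005],[-0.0071,0.0198,-0.0002,0,0,-0.139,0.005],[-0.0084,0.0248,-0.0002,0,0,-0.174,0.005],[-0.0096,0.0299,-0.0003,0,0,-0.209,0.005],[-0.0106,0.0351,-0.0003,0,0,-0.244,0.005],[-0.0115,0.0403,-0.0004,0,0,-0.279,0.005],[-0.0121,0.0455,-0.0004,0,0,-0.314,0.005],[-0.0126,0.0507,-0.0004,0,0,-0.349,0.005]]'; python3 st.py; cat > topyaw.py <<'E'
import sys
from workcell import grab_frame
import numpy as np
np.savez(f'/tmp/{sys.argv[1]}.npz',**grab_frame('top'))
E
python3 topyaw.py t4; python3 yaw.py t4:99.5
```

```text
clock: 14.78
tcp_pos: [469.6, 199.2, 246.4]
ee_rot: [0.707, -0.014, 0.707, 0.013]
ft_force: [3.2, -4.6, -1.6]
width: 11.3
t 14.78 p [469.6 199.2 246.4] az 184.4 dist 151.5 head 2.19 tip r 22.2 lat -5.8
 F [ 3.2 -4.6 -1.6] M [-1.69 -1.21 -0.43] tau F only 0.73 tau 0.3 tilt [-0.0001 -0.001 ] w 11.3
t4 (101, [(np.float64(18.5), np.float64(0.66)), (np.float64(17.5), np.float64(0.68)), (np.float64(18.0), np.float64(0.68)), (np.float64(19.0), np.float64(0.7))])
```

```bash
cat > yd.py <<'E'
import sys
from h import *
A=np.array([620.7,210.8])
for n in sys.argv[1:]:
    f=dict(np.load(f'/tmp/{n}.npz'));T=cam(f,f);u0,v0=proj(f,[[*A,100]],T)[0].astype(int)
    vv,uu=np.mgrid[v0-45:v0+45,u0-45:u0+45];uv=np.c_[uu.ravel(),vv.ravel()];o,d=ray(f,uv,T)
    P=o+d*f['z_map'][uv[:,1],uv[:,0]][:,None];r=P[:,:2]-A;rad=np.hypot(*r.T)
    k=(abs(P[:,2]-99.5)<4)&(rad>30)&(rad<55);Q=r[k];th=np.degrees(np.arctan2(Q[:,1],Q[:,0]))
    # outermost point per 3deg bin, fit octagon apothem & yaw
    b=[(t+1.5,rad[k][(th>=t)&(th<t+3)].max()) for t in range(-180,180,3) if ((th>=t)&(th<t+3)).sum()>2];b=np.array(b)
    best=[]
    for y in np.arange(0,45,.5):
        e=1/np.cos(np.radians((b[:,0]-y+22.5)%45-22.5));a=np.median(b[:,1]/e);best.append((np.median(abs(b[:,1]-a*e)),y,a))
    best.sort();print(n,k.sum(),'z',np.median(P[k,2]).round(1),len(b),[(y,round(float(m),2),round(float(a),1)) for m,y,a in best[:4]])
E
python3 yd.py top0 top3 t2 t4 scene0 scene3 s2 w1
```

```text
top0 338 z 99.6 72 [(np.float64(16.5), 0.84, 42.2), (np.float64(16.0), 0.85, 42.2), (np.float64(15.5), 0.86, 42.2), (np.float64(15.0), 0.89, 42.3)]
top3 347 z 99.1 73 [(np.float64(34.0), 0.94, 42.4), (np.float64(28.5), 0.96, 42.1), (np.float64(35.5), 0.96, 42.4), (np.float64(33.5), 0.97, 42.3)]
t2 331 z 99.3 67 [(np.float64(33.0), 0.76, 42.7), (np.float64(32.5), 0.78, 42.7), (np.float64(33.5), 0.79, 42.7), (np.float64(34.0), 0.79, 42.7)]
t4 227 z 99.1 47 [(np.float64(11.0), 0.78, 42.3), (np.float64(12.0), 0.83, 42.3), (np.float64(17.0), 0.83, 42.3), (np.float64(11.5), 0.85, 42.2)]
scene0 302 z 100.6 58 [(np.float64(7.0), 1.82, 43.9), (np.float64(7.5), 1.83, 44.1), (np.float64(23.5), 1.85, 43.6), (np.float64(8.0), 1.86, 44.1)]
scene3 293 z 100.3 55 [(np.float64(32.0), 1.32, 44.6), (np.float64(31.5), 1.35, 44.7), (np.float64(32.5), 1.35, 44.5), (np.float64(30.5), 1.36, 44.5)]
s2 298 z 100.2 58 [(np.float64(34.5), 1.29, 44.3), (np.float64(35.0), 1.31, 44.2), (np.float64(34.0), 1.33, 44.3), (np.float64(33.5), 1.36, 44.3)]
w1 2184 z 101.1 84 [(np.float64(8.5), 2.62, 36.5), (np.float64(9.0), 2.67, 36.6), (np.float64(9.5), 2.7, 36.6), (np.float64(8.0), 2.71, 36.5)]
```

```bash
python3 -m handwheel '[[-0.0002,0.0052,0,0,0,-0.035,0.005],[-0.0003,0.0105,-0.0001,0,0,-0.07,0.005],[-0.0001,0.0157,-0.0001,0,0,-0.105,0.005],[0.0001,0.021,-0.0002,0,0,-0.139,0.005],[0.0001,0.021,-0.0002,0,0,-0.139,0.005]]'; python3 st.py; python3 topyaw.py t5; python3 snap.py w7; python3 yaw.py t5:99.3;python3 yd.py t5;python3 barinhand.py w7
```

```text
clock: 15.25
tcp_pos: [469.5, 220.3, 245.9]
ee_rot: [0.706, 0.035, 0.707, -0.036]
ft_force: [1.1, -4.8, -0.4]
width: 11.4
t 15.25 p [469.5 220.3 245.9] az 176.4 dist 151.5 head -5.7 tip r 22.1 lat -5.5
 F [ 1.1 -4.8 -0.4] M [-1.77 -0.64 -0.42] tau F only 0.72 tau 0.3 tilt [-0.0009 -0.0013] w 11.4
[469.4 220.1 245.9] [ 0.82  0.27 -0.53  0.   -0.77 -2.49]
t5 (149, [(np.float64(10.0), np.float64(0.67)), (np.float64(9.0), np.float64(0.69)), (np.float64(11.0), np.float64(0.69)), (np.float64(10.5), np.float64(0.7))])
t5 331 z 98.7 69 [(np.float64(2.5), 0.97, 41.8), (np.float64(3.0), 1.0, 41.9), (np.float64(3.5), 1.01, 41.9), (np.float64(2.0), 1.02, 41.8)]
tail row 146 n 22 y at grasp -0.6 yaw(deg, + = tool x-turn towards y) -1.36
tail [[155.    1.1 -72.5]]
```

```bash
python3 -m handwheel '[[0.0005,0.0052,0,0,0,-0.035,0.005],[0.0011,0.0104,0.0002,0,0,-0.07,0.005],[0.002,0.0156,0.0003,0,0,-0.105,0.005],[0.0029,0.0207,0.0003,0,0,-0.14,0.005],[0.0041,0.0258,0.0003,0,0,-0.175,0.005],[0.0054,0.0309,0.0003,0,0,-0.21,0.005]]'; python3 st.py;python3 -m handwheel '[[0.0016,0.005,0,0,0,-0.035,0.005],[0.0033,0.01,0,0,0,-0.07,0.005],[0.0052,0.0149,0,0,0,-0.105,0.005],[0.0072,0.0197,0,0,0,-0.14,0.005],[0.0072,0.0197,0,0,0,-0.14,0.005]]'; python3 st.py;  python3 topyaw.py t6; python3 yaw.py t6:99;python3 yd.py t6; python3 -c "
from workcell import arm
print(arm.observe()['joint_pos'].round(2))"
```

```text
clock: 15.85
tcp_pos: [474.6, 250.8, 246.1]
ee_rot: [0.698, 0.108, 0.699, -0.109]
ft_force: [-0.2, -4.7, -1.7]
width: 11.0
t 15.85 p [474.6 250.8 246.1] az 164.7 dist 151.5 head -17.71 tip r 22.3 lat -6.4
 F [-0.2 -4.7 -1.7] M [-1.6   0.07 -0.21] tau F only 0.7 tau 0.48 tilt [-0.0016 -0.0013] w 11.0
clock: 16.27
tcp_pos: [481.7, 271.0, 245.9]
ee_rot: [0.689, 0.157, 0.69, -0.158]
ft_force: [-3.1, -3.3, -0.8]
width: 11.5
t 16.27 p [481.7 271.  245.9] az 156.6 dist 151.5 head -25.72 tip r 22.2 lat -6.1
 F [-3.1 -3.3 -0.8] M [-1.06  1.25 -0.29] tau F only 0.65 tau 0.36 tilt [-0.002  -0.0011] w 11.5
t6 (125, [(np.float64(37.0), np.float64(0.44)), (np.float64(36.5), np.float64(0.46)), (np.float64(35.5), np.float64(0.48)), (np.float64(36.0), np.float64(0.49))])
t6 313 z 98.8 63 [(np.float64(37.5), 0.97, 42.2), (np.float64(37.0), 0.98, 42.2), (np.float64(35.0), 1.01, 42.2), (np.float64(36.0), 1.01, 42.2)]
[ 0.87  0.32 -0.46 -0.   -0.8  -2.88]
```

```bash
python3 -m handwheel '[[-0.0036,-0.0097,0,0,0,0.06,0.005],[-0.006,-0.0085,0,0,0,0.06,0.005],[-0.014,-0.0045,0,0,0,0.06,0.005],[-0.027,0.002,0,0,0,0.06,0.005],[-0.042,0.009,0,0,0,0.06,0.005],[-0.054,0.015,0,0,0,0.06,0.005],[-0.054,0.015,0,0,0,0.06,0.005],[-0.054,0.015,0,0,0,0.06,0.005]]'; python3 st.py; python3 topyaw.py t7; python3 yaw.py t7:98.8;python3 yd.py t7
```

```text
clock: 16.98
tcp_pos: [427.8, 287.1, 247.0]
ee_rot: [0.694, 0.136, 0.694, -0.135]
ft_force: [-0.4, 0.6, -2.6]
width: 11.3
t 16.98 p [427.8 287.1 247. ] az 158.4 dist 207.5 head -22.14 tip r 77.5 lat -2.0
 F [-0.4  0.6 -2.6] M [-0.01  0.03  0.05] tau F only -0.08 tau -0.03 tilt [0.001  0.0012] w 11.3
t7 (131, [(np.float64(35.5), np.float64(0.47)), (np.float64(36.5), np.float64(0.48)), (np.float64(35.0), np.float64(0.5)), (np.float64(34.5), np.float64(0.5))])
t7 323 z 98.9 65 [(np.float64(35.0), 1.0, 42.2), (np.float64(36.0), 1.02, 42.3), (np.float64(38.0), 1.02, 42.3), (np.float64(35.5), 1.03, 42.3)]
```

```bash
python3 -m handwheel '[[-0.003,-0.015,0,0,0,0.06,0.005],[-0.01,-0.035,0,0,0,0.16,0.005],[-0.015,-0.055,0,0,0,0.27,0.005],[-0.016,-0.075,0,0,0,0.38,0.005],[-0.015,-0.095,0,0,0,0.5,0.005],[-0.01,-0.12,0,0,0,0.62,0.005],[-0.002,-0.145,0,0,0,0.74,0.005],[0.01,-0.17,0,0,0,0.86,0.005],[0.02,-0.186,0,0,0,0.95,0.005],[0.0266,-0.1962,0,0,0,1.011,0.005],[0.0266,-0.1962,0,0,0,1.011,0.005],[0.0266,-0.1962,0,0,0,1.011,0.005]]'; python3 st.py;  python3 topyaw.py t8; python3 yaw.py t8:98.8
```

```text
clock: 18.03
tcp_pos: [455.4, 89.4, 246.4]
ee_rot: [0.674, -0.215, 0.673, 0.215]
ft_force: [-0.6, -0.4, -1.4]
width: 11.5
t 18.03 p [455.4  89.4 246.4] az 216.3 dist 205.1 head 35.47 tip r 75.2 lat -3.0
 F [-0.6 -0.4 -1.4] M [ 0.04  0.07 -0.06] tau F only -0.01 tau -0.07 tilt [0.0003 0.0001] w 11.5
t8 (131, [(np.float64(35.5), np.float64(0.47)), (np.float64(35.0), np.float64(0.47)), (np.float64(36.5), np.float64(0.49)), (np.float64(37.0), np.float64(0.5))])
```

```bash
python3 -m handwheel '[[0.001,0.003,0,0,0,0.005,0.005],[0.006,0.0065,0,0,0,0.005,0.005],[0.011,0.01,0,0,0,0.005,0.005],[0.0155,0.0135,0,0,0,0.005,0.005],[0.02,0.0165,0,0,0,0.005,0.005],[0.024,0.0195,0,0,0,0.005,0.005],[0.0266,0.0214,0,0,0,0.005,0.005],[0.0266,0.0214,0,0,0,0.005,0.005]]'; python3 st.py
```

```text
clock: 18.75
tcp_pos: [482.1, 112.0, 246.4]
ee_rot: [0.673, -0.218, 0.672, 0.218]
ft_force: [-0.0, -0.5, -2.8]
width: 11.5
t 18.75 p [482.1 112.  246.4] az 215.5 dist 170.3 head 35.98 tip r 40.3 lat 1.5
 F [-0.  -0.5 -2.8] M [0.06 0.06 0.02] tau F only 0.08 tau 0.09 tilt [ 0.0001 -0.    ] w 11.5
```

Free entry again; seat it fully.

```bash
python3 -m handwheel '[[0.004,0.0025,0,0,0,0,0.005],[0.008,0.005,0,0,0,0,0.005],[0.012,0.008,0,0,0,0,0.005],[0.0158,0.0108,0,0,0,0,0.005],[0.0158,0.0108,0,0,0,0,0.005]]'; python3 st.py; python3 tab.py 215.8 0 7 22.5 4 16 0
```

```text
clock: 19.17
tcp_pos: [498.1, 122.9, 246.5]
ee_rot: [0.673, -0.218, 0.672, 0.218]
ft_force: [0.3, -0.0, -2.4]
width: 11.5
t 19.17 p [498.1 122.9 246.5] az 215.7 dist 150.8 head 35.98 tip r 20.9 lat 0.8
 F [ 0.3 -0.  -2.4] M [-0.01  0.06  0.01] tau F only 0.03 tau 0.04 tilt [0.0007 0.0002] w 11.5
215.8 [-0.0073, 0.0116] 0.0 -0.122
211.8 [-0.0124, 0.0208] -9e-05 -0.192
207.8 [-0.0167, 0.0304] -0.00018 -0.262
203.8 [-0.0204, 0.0402] -0.00027 -0.332
199.8 [-0.0234, 0.0502] -0.00036 -0.401
195.8 [-0.0257, 0.0605] -0.00044 -0.471
191.8 [-0.0272, 0.0709] -0.00053 -0.541
187.8 [-0.0281, 0.0813] -0.00062 -0.611
183.8 [-0.0282, 0.0918] -0.00071 -0.681
179.8 [-0.0275, 0.1023] -0.0008 -0.75
175.8 [-0.0262, 0.1127] -0.00089 -0.82
171.8 [-0.0241, 0.123] -0.00098 -0.89
167.8 [-0.0213, 0.1331] -0.00107 -0.96
163.8 [-0.0178, 0.143] -0.00116 -1.03
159.8 [-0.0137, 0.1526] -0.00124 -1.1
155.8 [-0.0088, 0.1619] -0.00133 -1.169
151.8 [-0.0034, 0.1708] -0.00142 -1.239
```

```bash
python3 -m handwheel '[[-0.0073,0.0116,0,0,0,-0.1,0.005],[-0.0124,0.0208,-0.0001,0,0,-0.17,0.005],[-0.0167,0.0304,-0.0001,0,0,-0.24,0.005],[-0.0186,0.0353,-0.0002,0,0,-0.29,0.005],[-0.0204,0.0402,-0.0002,0,0,-0.332,0.005],[-0.022,0.0452,-0.0003,0,0,-0.366,0.005],[-0.0234,0.0502,-0.0003,0,0,-0.401,0.005],[-0.0246,0.0553,-0.0003,0,0,-0.436,0.005],[-0.0257,0.0605,-0.0004,0,0,-0.471,0.005],[-0.0265,0.0657,-0.0004,0,0,-0.506,0.005],[-0.0272,0.0709,-0.0004,0,0,-0.541,0.005],[-0.0272,0.0709,-0.0004,0,0,-0.541,0.005]]'; python3 st.py
```

```text
clock: 20.17
tcp_pos: [470.1, 193.0, 246.0]
ee_rot: [0.706, -0.03, 0.707, 0.03]
ft_force: [3.2, -4.4, -2.2]
width: 11.2
t 20.17 p [470.1 193.  246. ] az 186.7 dist 151.6 head 4.85 tip r 22.1 lat -5.0
 F [ 3.2 -4.4 -2.2] M [-1.83 -1.22 -0.52] tau F only 0.72 tau 0.2 tilt [-0.0002 -0.0009] w 11.2
```

```bash
python3 -m handwheel '[[-0.0005,0.0052,0,0,0,-0.035,0.005],[-0.0009,0.0104,-0.0001,0,0,-0.07,0.005],[-0.001,0.0156,-0.0001,0,0,-0.105,0.005],[-0.001,0.0209,-0.0001,0,0,-0.14,0.005],[-0.0007,0.0261,-0.0002,0,0,-0.175,0.005],[-0.0003,0.0314,-0.0002,0,0,-0.209,0.005],[-0.0003,0.0314,-0.0002,0,0,-0.209,0.005]]'; python3 st.py; python3 topyaw.py t9; python3 yaw.py t9:98.2
```

```text
clock: 20.75
tcp_pos: [469.6, 224.2, 245.6]
ee_rot: [0.705, 0.043, 0.706, -0.044]
ft_force: [1.1, -5.5, -1.0]
width: 11.2
t 20.75 p [469.6 224.2 245.6] az 174.9 dist 151.7 head -7.06 tip r 22.2 lat -5.3
 F [ 1.1 -5.5 -1. ] M [-1.87 -0.76 -0.43] tau F only 0.81 tau 0.38 tilt [-0.001  -0.0014] w 11.2
t9 (145, [(np.float64(7.5), np.float64(0.49)), (np.float64(8.0), np.float64(0.5)), (np.float64(8.5), np.float64(0.52)), (np.float64(7.0), np.float64(0.53))])
```

```bash
python3 -m handwheel '[[0.0003,0.0026,0,0,0,-0.017,0.005],[0.0006,0.0052,0,0,0,-0.035,0.005],[0.0009,0.0078,0,0,0,-0.052,0.005],[0.0013,0.0104,-0.0001,0,0,-0.07,0.005],[0.0018,0.013,-0.0001,0,0,-0.087,0.005],[0.0023,0.0156,-0.0001,0,0,-0.105,0.005],[0.0023,0.0156,-0.0001,0,0,-0.105,0.005]]'; python3 st.py;
python3 -m handwheel '[[0.0005,0.0026,0,0,0,-0.017,0.005],[0.0011,0.0051,0,0,0,-0.035,0.005],[0.0011,0.0051,0,0,0,-0.035,0.005]]'; python3 st.py
```

```text
clock: 21.38
tcp_pos: [471.7, 239.5, 245.4]
ee_rot: [0.702, 0.08, 0.703, -0.081]
ft_force: [0.5, -4.6, -1.4]
width: 11.5
t 21.38 p [471.7 239.5 245.4] az 169.1 dist 151.7 head -13.02 tip r 22.3 lat -5.6
 F [ 0.5 -4.6 -1.4] M [-1.82 -0.19 -0.39] tau F only 0.67 tau 0.27 tilt [-0.0012 -0.0012] w 11.5
clock: 21.63
tcp_pos: [472.8, 244.9, 245.5]
ee_rot: [0.701, 0.092, 0.701, -0.093]
ft_force: [-0.3, -4.9, -2.2]
width: 11.6
t 21.63 p [472.8 244.9 245.5] az 167.0 dist 151.8 head -15.04 tip r 22.3 lat -5.4
 F [-0.3 -4.9 -2.2] M [-1.81  0.1  -0.46] tau F only 0.74 tau 0.28 tilt [-0.0011 -0.0008] w 11.6
```

```bash
python3 -m handwheel '[[0.0007,0.0025,0,0,0,-0.017,0.005],[0.0014,0.005,0,0,0,-0.035,0.005],[0.0014,0.005,0,0,0,-0.035,0.005]]'; python3 st.py;
python3 -m handwheel '[[0.0007,0.0025,0,0,0,-0.017,0.005],[0.0007,0.0025,0,0,0,-0.017,0.005]]'; python3 st.py
```

```text
clock: 21.88
tcp_pos: [474.2, 250.1, 245.4]
ee_rot: [0.699, 0.105, 0.7, -0.105]
ft_force: [-2.3, -5.2, -1.0]
width: 11.4
t 21.88 p [474.2 250.1 245.4] az 165.0 dist 151.7 head -17.05 tip r 22.3 lat -5.4
 F [-2.3 -5.2 -1. ] M [-1.68  0.74 -0.47] tau F only 0.85 tau 0.38 tilt [-0.0011 -0.0007] w 11.4
clock: 22.05
tcp_pos: [474.9, 252.6, 245.5]
ee_rot: [0.698, 0.11, 0.699, -0.111]
ft_force: [-2.7, -4.4, -2.1]
width: 11.6
t 22.05 p [474.9 252.6 245.5] az 164.0 dist 151.7 head -18.0 tip r 22.3 lat -5.4
 F [-2.7 -4.4 -2.1] M [-1.65  0.91 -0.46] tau F only 0.75 tau 0.28 tilt [-0.0011 -0.0006] w 11.6
```

```bash
python3 -m handwheel '[[0.0008,0.0025,0,0,0,-0.017,0.005],[0.0008,0.0025,0,0,0,-0.017,0.005]]'; python3 st.py
```

```text
clock: 22.22
tcp_pos: [475.6, 255.1, 245.4]
ee_rot: [0.697, 0.116, 0.698, -0.117]
ft_force: [-4.0, -4.6, -2.4]
width: 11.4
t 22.22 p [475.6 255.1 245.4] az 163.0 dist 151.7 head -18.97 tip r 22.2 lat -5.3
 F [-4.  -4.6 -2.4] M [-1.53  1.21 -0.39] tau F only 0.84 tau 0.45 tilt [-0.0011 -0.0006] w 11.4
```

```bash
python3 -m handwheel '[[0.0008,0.0025,0,0,0,-0.017,0.005],[0.0008,0.0025,0,0,0,-0.017,0.005]]'; python3 st.py;python3 -m handwheel '[[0.0008,0.0025,0,0,0,-0.017,0.005],[0.0008,0.0025,0,0,0,-0.017,0.005]]'; python3 st.py; python3 topyaw.py t10; python3 yaw.py t10:98
```

```text
clock: 22.38
tcp_pos: [476.4, 257.6, 245.4]
ee_rot: [0.696, 0.122, 0.697, -0.123]
ft_force: [-3.2, -4.0, -1.7]
width: 11.2
t 22.38 p [476.4 257.6 245.4] az 162.0 dist 151.7 head -19.94 tip r 22.2 lat -5.3
 F [-3.2 -4.  -1.7] M [-1.53  1.31 -0.43] tau F only 0.73 tau 0.3 tilt [-0.0011 -0.0005] w 11.2
clock: 22.55
tcp_pos: [477.2, 260.1, 245.4]
ee_rot: [0.695, 0.128, 0.696, -0.129]
ft_force: [-4.1, -4.5, -2.3]
width: 11.3
t 22.55 p [477.2 260.1 245.4] az 161.1 dist 151.7 head -20.91 tip r 22.2 lat -5.2
 F [-4.1 -4.5 -2.3] M [-1.51  1.4  -0.45] tau F only 0.85 tau 0.39 tilt [-0.0011 -0.0005] w 11.3
t10 (132, [(np.float64(38.5), np.float64(0.46)), (np.float64(38.0), np.float64(0.47)), (np.float64(39.0), np.float64(0.5)), (np.float64(37.5), np.float64(0.5))])
```

```bash
python3 -m handwheel '[[0.001,0.0024,0,0,0,-0.017,0.005],[0.001,0.0024,0,0,0,-0.017,0.005]]'; python3 st.py;python3 -m handwheel '[[0.001,0.0024,0,0,0,-0.017,0.005],[0.001,0.0024,0,0,0,-0.017,0.005]]'; python3 st.py
```

```text
clock: 22.77
tcp_pos: [478.1, 262.4, 245.4]
ee_rot: [0.694, 0.134, 0.695, -0.134]
ft_force: [-4.0, -2.8, -1.1]
width: 11.6
t 22.77 p [478.1 262.4 245.4] az 160.1 dist 151.7 head -21.89 tip r 22.2 lat -5.2
 F [-4.  -2.8 -1.1] M [-1.44  1.66 -0.39] tau F only 0.6 tau 0.21 tilt [-0.0013 -0.0005] w 11.6
clock: 22.93
tcp_pos: [479.0, 264.9, 245.4]
ee_rot: [0.693, 0.14, 0.694, -0.14]
ft_force: [-5.3, -4.7, -1.5]
width: 11.2
t 22.93 p [479.  264.9 245.4] az 159.1 dist 151.6 head -22.86 tip r 22.2 lat -5.2
 F [-5.3 -4.7 -1.5] M [-1.32  1.85 -0.44] tau F only 0.95 tau 0.51 tilt [-0.0015 -0.0005] w 11.2
```

```bash
python3 -m handwheel '[[0.001,0.0024,0,0,0,-0.017,0.005],[0.001,0.0024,0,0,0,-0.017,0.005]]'; python3 st.py; python3 -c "
from workcell import arm
print(arm.observe()['joint_pos'].round(2))"
```

```text
clock: 23.1
tcp_pos: [480.0, 267.3, 245.3]
ee_rot: [0.691, 0.146, 0.692, -0.146]
ft_force: [-4.9, -3.2, -1.3]
width: 11.3
t 23.1 p [480.  267.3 245.3] az 158.1 dist 151.6 head -23.83 tip r 22.2 lat -5.2
 F [-4.9 -3.2 -1.3] M [-1.25  1.94 -0.46] tau F only 0.73 tau 0.27 tilt [-0.0016 -0.0006] w 11.3
[ 0.86  0.31 -0.47 -0.   -0.79 -2.85]
```

```bash
python3 -m handwheel '[[0.0011,0.0024,0,0,0,-0.012,0.005],[0.0011,0.0024,0,0,0,-0.012,0.005]]'; python3 st.py;python3 -m handwheel '[[0.0011,0.0024,0,0,0,-0.012,0.005],[0.0011,0.0024,0,0,0,-0.012,0.005]]'; python3 st.py; python3 topyaw.py t11; python3 yaw.py t11:98
```

```text
clock: 23.27
tcp_pos: [480.9, 269.6, 245.2]
ee_rot: [0.69, 0.15, 0.692, -0.151]
ft_force: [-5.9, -3.6, -1.9]
width: 11.5
t 23.27 p [480.9 269.6 245.2] az 157.2 dist 151.6 head -24.52 tip r 22.0 lat -4.5
 F [-5.9 -3.6 -1.9] M [-1.28  2.12 -0.53] tau F only 0.84 tau 0.32 tilt [-0.002  -0.0008] w 11.5
clock: 23.43
tcp_pos: [481.9, 271.9, 245.2]
ee_rot: [0.689, 0.154, 0.691, -0.155]
ft_force: [-7.6, -4.0, -0.8]
width: 11.4
t 23.43 p [481.9 271.9 245.2] az 156.2 dist 151.6 head -25.21 tip r 21.9 lat -3.8
 F [-7.6 -4.  -0.8] M [-1.36  2.31 -0.58] tau F only 1.02 tau 0.44 tilt [-0.0023 -0.001 ] w 11.4
t11 (126, [(np.float64(37.0), np.float64(0.57)), (np.float64(35.5), np.float64(0.57)), (np.float64(35.0), np.float64(0.59)), (np.float64(36.5), np.float64(0.59))])
```

```bash
python3 -m handwheel '[[0.0011,0.0024,0,0,0,-0.012,0.005],[0.0011,0.0024,0,0,0,-0.012,0.005]]'; python3 st.py
```

```text
clock: 23.65
tcp_pos: [482.9, 274.2, 245.1]
ee_rot: [0.688, 0.158, 0.69, -0.159]
ft_force: [-6.6, -4.0, -1.2]
width: 11.2
t 23.65 p [482.9 274.2 245.1] az 155.3 dist 151.7 head -25.91 tip r 21.8 lat -3.1
 F [-6.6 -4.  -1.2] M [-1.42  2.37 -0.56] tau F only 0.98 tau 0.42 tilt [-0.0025 -0.0012] w 11.2
```

```bash
python3 -m handwheel '[[0.0011,0.0024,0,0,0,-0.012,0.005],[0.0011,0.0024,0,0,0,-0.012,0.005]]'; python3 st.py
```

```text
clock: 23.82
tcp_pos: [484.0, 276.5, 245.1]
ee_rot: [0.687, 0.162, 0.689, -0.163]
ft_force: [-6.2, -3.9, -0.3]
width: 11.1
t 23.82 p [484.  276.5 245.1] az 154.3 dist 151.7 head -26.61 tip r 21.8 lat -2.4
 F [-6.2 -3.9 -0.3] M [-1.51  2.47 -0.69] tau F only 0.94 tau 0.25 tilt [-0.0027 -0.0013] w 11.1
```

```bash
python3 -m handwheel '[[0.0011,0.0023,0.0004,0,0,-0.012,0.005],[0.0011,0.0023,0.0005,0,0,-0.012,0.005]]'; python3 st.py;python3 -m handwheel '[[0.0012,0.0023,0,0,0,-0.014,0.005],[0.0012,0.0023,0,0,0,-0.014,0.005]]'; python3 st.py;python3 topyaw.py t12; python3 yaw.py t12:98
```

```text
clock: 23.98
tcp_pos: [485.0, 278.6, 245.5]
ee_rot: [0.686, 0.166, 0.688, -0.168]
ft_force: [-6.1, -5.2, -1.9]
width: 11.3
t 23.98 p [485.  278.6 245.5] az 153.5 dist 151.7 head -27.3 tip r 21.7 lat -2.0
 F [-6.1 -5.2 -1.9] M [-1.99  2.28 -0.74] tau F only 1.13 tau 0.39 tilt [-0.0031 -0.002 ] w 11.3
clock: 24.15
tcp_pos: [486.1, 280.5, 245.3]
ee_rot: [0.685, 0.171, 0.687, -0.173]
ft_force: [-6.5, -5.7, -1.3]
width: 11.7
t 24.15 p [486.1 280.5 245.3] az 152.6 dist 151.6 head -28.12 tip r 21.7 lat -1.9
 F [-6.5 -5.7 -1.3] M [-2.26  2.38 -0.77] tau F only 1.22 tau 0.45 tilt [-0.0036 -0.0026] w 11.7
t12 (115, [(np.float64(34.0), np.float64(0.56)), (np.float64(34.5), np.float64(0.57)), (np.float64(35.5), np.float64(0.57)), (np.float64(36.5), np.float64(0.59))])
```

```bash
python3 -m handwheel '[[-0.0025,-0.006,0,0,0,0.02,0.005],[-0.005,-0.0085,0.0003,0,0,0.03,0.005],[-0.011,-0.0055,0.0005,0,0,0.03,0.005],[-0.024,0.001,0.0005,0,0,0.03,0.005],[-0.038,0.0085,0.0005,0,0,0.03,0.005],[-0.051,0.0155,0.0005,0,0,0.03,0.005],[-0.051,0.0155,0.0005,0,0,0.03,0.005],[-0.051,0.0155,0.0005,0,0,0.03,0.005]]'; python3 st.py; python3 topyaw.py t13; python3 yaw.py t13:98 t13:98.5; python3 yd.py t13; python3 snap.py w8; python3 barinhand.py w8
```

```text
clock: 24.87
tcp_pos: [436.4, 298.6, 247.7]
ee_rot: [0.689, 0.161, 0.688, -0.159]
ft_force: [-0.6, 0.1, -1.9]
width: 11.8
t 24.87 p [436.4 298.6 247.7] az 154.5 dist 204.2 head -26.19 tip r 74.2 lat -2.6
 F [-0.6  0.1 -1.9] M [-0.01 -0.03  0.  ] tau F only 0.04 tau 0.04 tilt [0.0023 0.0027] w 11.8
t13 (131, [(np.float64(34.0), np.float64(0.48)), (np.float64(34.5), np.float64(0.5)), (np.float64(33.0), np.float64(0.5)), (np.float64(33.5), np.float64(0.51))])
t13 (131, [(np.float64(33.5), np.float64(0.46)), (np.float64(34.0), np.float64(0.46)), (np.float64(33.0), np.float64(0.46)), (np.float64(34.5), np.float64(0.46))])
t13 285 z 98.2 56 [(np.float64(31.5), 0.82, 42.4), (np.float64(32.0), 0.84, 42.4), (np.float64(34.0), 0.85, 42.4), (np.float64(31.0), 0.89, 42.4)]
[436.7 298.2 247.5] [ 0.97  0.28 -0.51  0.   -0.78 -3.  ]
tail row 147 n 22 y at grasp -0.76 yaw(deg, + = tool x-turn towards y) -0.16
tail [[155.   -0.6 -72. ]]
```

```bash
python3 -m handwheel '[[-0.006,-0.015,0,0,0,0.06,0.005],[-0.014,-0.035,0,0,0,0.16,0.005],[-0.021,-0.055,0,0,0,0.27,0.005],[-0.024,-0.075,0,0,0,0.38,0.005],[-0.024,-0.095,0,0,0,0.5,0.005],[-0.02,-0.12,0,0,0,0.62,0.005],[-0.012,-0.145,0,0,0,0.74,0.005],[-0.002,-0.17,0,0,0,0.86,0.005],[0.008,-0.19,-0.001,0,0,0.97,0.005],[0.0138,-0.2016,-0.001,0,0,1.047,0.005],[0.0138,-0.2016,-0.001,0,0,1.047,0.005],[0.0138,-0.2016,-0.001,0,0,1.047,0.005]]'; python3 st.py
```

```text
clock: 25.97
tcp_pos: [450.8, 94.9, 245.9]
ee_rot: [0.678, -0.203, 0.677, 0.203]
ft_force: [0.7, 0.2, -2.7]
width: 11.5
t 25.97 p [450.8  94.9 245.9] az 214.3 dist 205.6 head 33.42 tip r 75.7 lat -3.2
 F [ 0.7  0.2 -2.7] M [ 0.01  0.06 -0.01] tau F only 0.04 tau 0.04 tilt [0.0007 0.0004] w 11.5
```

```bash
python3 -m handwheel '[[0.001,0.003,0,0,0,0.006,0.005],[0.006,0.0065,0,0,0,0.006,0.005],[0.011,0.01,0,0,0,0.006,0.005],[0.0165,0.0135,0,0,0,0.006,0.005],[0.021,0.0165,0,0,0,0.006,0.005],[0.025,0.0192,0,0,0,0.006,0.005],[0.0286,0.0214,0,0,0,0.006,0.005],[0.0286,0.0214,0,0,0,0.006,0.005]]'; python3 st.py
```

```text
clock: 26.63
tcp_pos: [479.5, 117.6, 245.7]
ee_rot: [0.676, -0.207, 0.676, 0.207]
ft_force: [0.3, 0.7, -1.3]
width: 11.7
t 26.63 p [479.5 117.6 245.7] az 213.4 dist 169.2 head 33.98 tip r 39.2 lat 1.6
 F [ 0.3  0.7 -1.3] M [ 0.   -0.02 -0.  ] tau F only -0.07 tau -0.07 tilt [0.0003 0.0001] w 11.7
```

```bash
python3 -m handwheel '[[0.004,0.0025,0,0,0,0,0.005],[0.008,0.0048,0,0,0,0,0.005],[0.012,0.0075,0,0,0,0,0.005],[0.0155,0.0098,0,0,0,0,0.005],[0.0155,0.0098,0,0,0,0,0.005]]'; python3 st.py; python3 tab.py 213.8 0 5 22.5 2 6 0
```

```text
clock: 27.05
tcp_pos: [495.1, 127.3, 245.8]
ee_rot: [0.676, -0.207, 0.676, 0.207]
ft_force: [0.4, -0.0, -1.5]
width: 11.1
t 27.05 p [495.1 127.3 245.8] az 213.6 dist 150.9 head 33.98 tip r 20.9 lat 0.9
 F [ 0.4 -0.  -1.5] M [-0.01  0.04  0.02] tau F only 0.04 tau 0.06 tilt [0.0006 0.0002] w 11.1
213.8 [-0.0051, 0.0084] 0.0 -0.087
211.8 [-0.0076, 0.013] -4e-05 -0.122
209.8 [-0.01, 0.0176] -9e-05 -0.157
207.8 [-0.0123, 0.0224] -0.00013 -0.192
205.8 [-0.0143, 0.0272] -0.00018 -0.227
203.8 [-0.0162, 0.0321] -0.00022 -0.262
201.8 [-0.0179, 0.0371] -0.00027 -0.297
```

```bash
python3 -m handwheel '[[-0.0025,0.0042,0,0,0,-0.044,0.005],[-0.0051,0.0084,0,0,0,-0.087,0.005],[-0.0051,0.0084,0,0,0,-0.087,0.005]]'; python3 st.py;python3 -m handwheel '[[-0.0013,0.0023,0,0,0,-0.017,0.005],[-0.0025,0.0046,0,0,0,-0.035,0.005],[-0.0025,0.0046,0,0,0,-0.035,0.005]]'; python3 st.py
```

```text
clock: 27.3
tcp_pos: [488.9, 135.4, 245.7]
ee_rot: [0.685, -0.176, 0.685, 0.176]
ft_force: [0.3, -0.3, -1.6]
width: 11.5
t 27.3 p [488.9 135.4 245.7] az 209.8 dist 151.9 head 28.88 tip r 22.0 lat -2.3
 F [ 0.3 -0.3 -1.6] M [-0.04  0.04 -0.04] tau F only 0.07 tau 0.03 tilt [-0.0002  0.0001] w 11.5
clock: 27.55
tcp_pos: [486.5, 139.9, 245.8]
ee_rot: [0.688, -0.165, 0.688, 0.165]
ft_force: [-0.3, 0.1, -1.4]
width: 11.3
t 27.55 p [486.5 139.9 245.8] az 207.8 dist 151.8 head 26.93 tip r 21.9 lat -2.4
 F [-0.3  0.1 -1.4] M [-0.11  0.04  0.02] tau F only -0.04 tau -0.02 tilt [-0.0001  0.    ] w 11.3
```

```bash
python3 -m handwheel '[[-0.0012,0.0023,0,0,0,-0.017,0.005],[-0.0024,0.0046,0,0,0,-0.035,0.005],[-0.0024,0.0046,0,0,0,-0.035,0.005]]'; python3 st.py
```

```text
clock: 27.8
tcp_pos: [484.1, 144.4, 245.8]
ee_rot: [0.69, -0.152, 0.691, 0.152]
ft_force: [0.3, -1.6, -2.1]
width: 11.6
t 27.8 p [484.1 144.4 245.8] az 205.9 dist 151.9 head 24.88 tip r 22.0 lat -2.7
 F [ 0.3 -1.6 -2.1] M [-0.56 -0.22 -0.24] tau F only 0.23 tau -0.01 tilt [-0.0001 -0.0002] w 11.6
```

```bash
python3 -m handwheel '[[-0.0012,0.0024,0,0,0,-0.017,0.005],[-0.0023,0.0048,0,0,0,-0.035,0.005],[-0.0023,0.0048,0,0,0,-0.035,0.005]]'; python3 st.py
```

```text
clock: 28.05
tcp_pos: [481.8, 149.2, 245.7]
ee_rot: [0.693, -0.14, 0.693, 0.14]
ft_force: [1.9, -3.5, -2.2]
width: 11.4
t 28.05 p [481.8 149.2 245.7] az 203.9 dist 152.0 head 22.85 tip r 22.1 lat -2.8
 F [ 1.9 -3.5 -2.2] M [-1.22 -0.62 -0.45] tau F only 0.6 tau 0.15 tilt [-0.0002 -0.0003] w 11.4
```

```bash
python3 -m handwheel '[[-0.001,0.0024,0,0,0,-0.017,0.005],[-0.002,0.0048,0,0,0,-0.035,0.005],[-0.002,0.0048,0,0,0,-0.035,0.005]]'; python3 st.py
```

```text
clock: 28.3
tcp_pos: [479.8, 153.9, 245.7]
ee_rot: [0.695, -0.128, 0.696, 0.128]
ft_force: [2.3, -4.7, -2.2]
width: 11.6
t 28.3 p [479.8 153.9 245.7] az 202.0 dist 152.0 head 20.86 tip r 22.1 lat -3.0
 F [ 2.3 -4.7 -2.2] M [-1.83 -0.79 -0.61] tau F only 0.8 tau 0.19 tilt [-0.0003 -0.0005] w 11.6
```

```bash
python3 -m handwheel '[[-0.0009,0.0024,0,0,0,-0.017,0.005],[-0.0019,0.0049,0,0,0,-0.035,0.005],[-0.0019,0.0049,0,0,0,-0.035,0.005]]'; python3 st.py;python3 -m handwheel '[[-0.0009,0.0025,0,0,0,-0.017,0.005],[-0.0017,0.005,0,0,0,-0.035,0.005],[-0.0017,0.005,0,0,0,-0.035,0.005]]'; python3 st.py
```

```text
clock: 28.55
tcp_pos: [478.0, 158.7, 245.8]
ee_rot: [0.697, -0.116, 0.698, 0.116]
ft_force: [3.7, -7.1, -1.2]
width: 11.6
t 28.55 p [478.  158.7 245.8] az 200.1 dist 151.9 head 18.87 tip r 22.1 lat -3.2
 F [ 3.7 -7.1 -1.2] M [-2.22 -1.22 -0.7 ] tau F only 1.2 tau 0.5 tilt [-0.0002 -0.0006] w 11.6
clock: 28.8
tcp_pos: [476.4, 163.5, 245.8]
ee_rot: [0.699, -0.104, 0.7, 0.103]
ft_force: [4.4, -7.3, -1.2]
width: 11.3
t 28.8 p [476.4 163.5 245.8] az 198.1 dist 151.8 head 16.85 tip r 22.0 lat -3.4
 F [ 4.4 -7.3 -1.2] M [-2.66 -1.52 -0.83] tau F only 1.27 tau 0.43 tilt [ 0.     -0.0008] w 11.3
```

```bash
python3 -m handwheel '[[-0.0008,0.0025,0,0,0,-0.017,0.005],[-0.0016,0.005,0,0,0,-0.035,0.005],[-0.0016,0.005,0,0,0,-0.035,0.005]]'; python3 st.py; python3 topyaw.py t14; python3 yaw.py t14:98.3
```

```text
clock: 29.05
tcp_pos: [475.0, 168.4, 245.9]
ee_rot: [0.701, -0.092, 0.701, 0.091]
ft_force: [5.6, -8.6, -1.6]
width: 11.8
t 29.05 p [475.  168.4 245.9] az 196.2 dist 151.7 head 14.84 tip r 22.0 lat -3.7
 F [ 5.6 -8.6 -1.6] M [-3.15 -2.1  -0.89] tau F only 1.49 tau 0.6 tilt [ 0.0003 -0.001 ] w 11.8
t14 (50, [(np.float64(33.0), np.float64(0.52)), (np.float64(34.0), np.float64(0.55)), (np.float64(34.5), np.float64(0.56)), (np.float64(35.0), np.float64(0.57))])
```

```bash
python3 -m handwheel '[[-0.0007,0.0025,0,0,0,-0.015,0.005],[-0.0014,0.005,0,0,0,-0.03,0.005],[-0.0014,0.005,0,0,0,-0.03,0.005]]'; python3 st.py
```

```text
clock: 29.35
tcp_pos: [473.8, 173.2, 246.0]
ee_rot: [0.703, -0.081, 0.702, 0.08]
ft_force: [8.1, -10.3, -1.3]
width: 11.3
t 29.35 p [473.8 173.2 246. ] az 194.3 dist 151.6 head 13.13 tip r 21.8 lat -3.2
 F [  8.1 -10.3  -1.3] M [-3.66 -2.64 -0.93] tau F only 1.82 tau 0.89 tilt [ 0.0006 -0.0012] w 11.3
```

```bash
python3 -m handwheel '[[-0.0006,0.0025,0,0,0,-0.012,0.005],[-0.0013,0.005,0,0,0,-0.024,0.005],[-0.0013,0.005,0,0,0,-0.024,0.005]]'; python3 st.py; python3 topyaw.py t15; python3 yaw.py t15:98.3; python3 snap.py w9; python3 barinhand.py w9
```

```text
clock: 29.6
tcp_pos: [472.8, 178.1, 246.1]
ee_rot: [0.704, -0.073, 0.703, 0.072]
ft_force: [10.0, -11.0, -1.9]
width: 11.7
t 29.6 p [472.8 178.1 246.1] az 192.5 dist 151.5 head 11.75 tip r 21.6 lat -1.9
 F [ 10.  -11.   -1.9] M [-4.21 -3.27 -1.16] tau F only 1.95 tau 0.79 tilt [ 0.0011 -0.0014] w 11.7
t15 (64, [(np.float64(33.0), np.float64(0.56)), (np.float64(33.5), np.float64(0.56)), (np.float64(34.0), np.float64(0.58)), (np.float64(32.0), np.float64(0.59))])
[472.8 178.  246. ] [ 0.75  0.25 -0.56  0.   -0.76 -2.12]
tail row 145 n 23 y at grasp -0.3 yaw(deg, + = tool x-turn towards y) -4.94
tail [[155.    5.5 -72.9]]
```

Torque climbed to about 0.85 N m while the collar stayed put, after about 112° in total, so it is tight. I'll unload and draw the bar out.

```bash
python3 -m handwheel '[[0.0024,-0.0085,0,0,0,0.05,0.005],[0.005,-0.017,0,0,0,0.1,0.005],[0.008,-0.026,0,0,0,0.16,0.005],[0.0115,-0.034,0,0,0,0.22,0.005],[0.0145,-0.0395,0,0,0,0.275,0.005],[0.0155,-0.042,0,0,0,0.295,0.005],[0.0155,-0.042,0,0,0,0.295,0.005]]'; python3 st.py; python3 -m handwheel '[[-0.004,-0.003,0,0,0,0.01,0.005],[-0.012,-0.008,0,0,0,0.02,0.005],[-0.024,-0.015,0,0,0,0.03,0.005],[-0.038,-0.0235,0,0,0,0.03,0.005],[-0.052,-0.032,0,0,0,0.03,0.005],[-0.06,-0.037,0,0,0,0.03,0.005],[-0.06,-0.037,0,0,0,0.03,0.005],[-0.06,-0.037,0,0,0,0.03,0.005]]'; python3 st.py;python3 topyaw.py t16; python3 yaw.py t16:98.3; python3 yd.py t16; python3 snap.py w10; python3 barinhand.py w10
```

```text
clock: 30.28
tcp_pos: [487.7, 136.7, 245.7]
ee_rot: [0.685, -0.176, 0.685, 0.176]
ft_force: [0.0, -0.4, -2.5]
width: 11.5
t 30.28 p [487.7 136.7 245.7] az 209.1 dist 152.3 head 28.8 tip r 22.3 lat -0.9
 F [ 0.  -0.4 -2.5] M [-0.21  0.02 -0.05] tau F only 0.06 tau 0.01 tilt [0.0001 0.0004] w 11.5
clock: 30.95
tcp_pos: [427.3, 100.0, 246.2]
ee_rot: [0.683, -0.186, 0.682, 0.186]
ft_force: [-0.3, 0.1, -2.2]
width: 11.1
t 30.95 p [427.3 100.  246.2] az 209.8 dist 222.9 head 30.52 tip r 92.9 lat 2.7
 F [-0.3  0.1 -2.2] M [ 0.06 -0.04 -0.04] tau F only -0.05 tau -0.09 tilt [0.001  0.0007] w 11.1
t16 (132, [(np.float64(32.0), np.float64(0.49)), (np.float64(31.0), np.float64(0.5)), (np.float64(30.5), np.float64(0.5)), (np.float64(34.5), np.float64(0.51))])
t16 276 z 97.9 48 [(np.float64(31.5), 1.14, 42.5), (np.float64(32.0), 1.14, 42.5), (np.float64(29.5), 1.15, 42.5), (np.float64(30.5), 1.18, 42.6)]
[427.8 100.3 246.2] [ 0.68  0.15 -0.7   0.   -0.72 -1.72]
tail row 145 n 23 y at grasp 0.18 yaw(deg, + = tool x-turn towards y) -0.4
tail [[155.    0.8 -72.9]]
```

```bash
python3 -m handwheel '[[0,-0.01,0.02,0,0,0,0.005],[0.005,-0.03,0.045,0,0,-0.04,0.005],[0.02,-0.06,0.05,0,0,-0.12,0.005],[0.038,-0.09,0.05,0,0,-0.22,0.005],[0.058,-0.122,0.05,0,0,-0.32,0.005],[0.08,-0.155,0.05,0,0,-0.42,0.005],[0.102,-0.188,0.05,0,0,-0.52,0.005],[0.125,-0.22,0.05,0,0,-0.6,0.005],[0.148,-0.248,0.05,0,0,-0.66,0.005],[0.166,-0.267,0.05,0,0,-0.675,0.005],[0.175,-0.275,0.05,0,0,-0.675,0.005],[0.175,-0.275,0.05,0,0,-0.675,0.005]]'; python3 -m handwheel '[[0,0,0,0,0,0,0.005],[0,0,0,0,0,0,0.005]]';python3 st.py
```

```text
clock: 32.05
tcp_pos: [604.5, -177.1, 294.4]
ee_rot: [0.705, 0.051, 0.706, -0.051]
ft_force: [0.9, 0.1, -1.5]
width: 11.4
clock: 32.22
tcp_pos: [602.2, -174.5, 295.2]
ee_rot: [0.705, 0.051, 0.706, -0.05]
ft_force: [-0.1, 0.7, -2.9]
width: 11.7
t 32.22 p [ 602.2 -174.5  295.2] az 267.2 dist 385.8 head -8.18 tip r 418.6 lat -384.1
 F [-0.1  0.7 -2.9] M [ 0.02  0.1  -0.03] tau F only -0.07 tau -0.1 tilt [-0.0011  0.0003] w 11.7
```

```bash
python3 -m handwheel '[[0.0005,-0.0005,-0.02,0,0,0,0.005],[0.0005,-0.0005,-0.045,0,0,0,0.005],[0.0005,-0.0005,-0.065,0,0,0,0.005],[0.0005,-0.0005,-0.075,0,0,0,0.005],[0.0005,-0.0005,-0.081,0,0,0,0.005],[0.0005,-0.0005,-0.083,0,0,0,0.005],[0.0005,-0.0005,-0.0835,0,0,0,0.005],[0.0005,-0.0005,-0.0835,0,0,0,0.005]]';python3 st.py
```

```text
clock: 32.88
tcp_pos: [603.5, -175.5, 213.3]
ee_rot: [0.706, 0.05, 0.705, -0.05]
ft_force: [0.5, 0.2, -2.2]
width: 11.1
t 32.88 p [ 603.5 -175.5  213.3] az 267.4 dist 386.6 head -8.17 tip r 419.8 lat -384.8
 F [ 0.5  0.2 -2.2] M [-0.01  0.02 -0.05] tau F only 0.17 tau 0.12 tilt [ 0.0016 -0.0002] w 11.1
```

```bash
python3 -m handwheel '[[0,0,-0.001,0,0,0,0.005],[0,0,-0.0015,0,0,0,0.005],[0,0,-0.0015,0,0,0,0.005]]';python3 st.py; python3 snap.py w11; python3 barinhand.py w11
```

```text
clock: 33.13
tcp_pos: [603.1, -175.7, 211.3]
ee_rot: [0.706, 0.051, 0.705, -0.051]
ft_force: [-0.1, 0.9, -2.3]
width: 11.3
t 33.13 p [ 603.1 -175.7  211.3] az 267.4 dist 386.9 head -8.21 tip r 420.0 lat -385.1
 F [-0.1  0.9 -2.3] M [-0.    0.04 -0.01] tau F only -0.06 tau -0.06 tilt [0.0009 0.    ] w 11.3
[ 603.1 -175.7  211.3] [ 0.03  0.46 -0.32 -0.   -0.79 -1.74]
tail row 145 n 23 y at grasp -0.47 yaw(deg, + = tool x-turn towards y) -0.23
tail [[ 1.55e+02 -1.00e-01 -7.28e+01]]
```

```bash
python3 -m handwheel '[[0,0,-0.0008,0,0,0,0.005],[0,0,-0.0012,0,0,0,0.005],[0,0,-0.0012,0,0,0,0.005]]';python3 st.py
```

```text
clock: 33.43
tcp_pos: [603.1, -175.7, 210.9]
ee_rot: [0.706, 0.05, 0.705, -0.051]
ft_force: [-3.4, 1.6, 7.6]
width: 11.3
t 33.43 p [ 603.1 -175.7  210.9] az 267.4 dist 386.9 head -8.19 tip r 420.0 lat -385.1
 F [-3.4  1.6  7.6] M [ 0.58  1.2  -0.03] tau F only -1.36 tau -1.39 tilt [ 0.0008 -0.0003] w 11.3
```

```bash
python3 -m handwheel '[[0,0,0.0005,0,0,0,0.012],[0,0,0.0005,0,0,0,0.016],[0,0,0.0005,0,0,0,0.022],[0,0,0.0005,0,0,0,0.03],[0,0,0.0005,0,0,0,0.04],[0,0,0.0005,0,0,0,0.05],[0,0,0.0005,0,0,0,0.05],[0,0,0.0005,0,0,0,0.05]]';python3 -m handwheel '[[0,0,0.005,0,0,0,0.05],[0,0,0.02,0,0,0,0.05],[0,0,0.045,0,0,0,0.06],[0,0,0.075,0,0,0,0.08],[0,0,0.105,0,0,0,0.0876],[0,0,0.115,0,0,0,0.0876],[0,0,0.115,0,0,0,0.0876],[0,0,0.115,0,0,0,0.0876]]';python3 st.py;python3 snap.py w12; python3 - <<'E'
from workcell import grab_frame
from h import *
a=grab_frame('scene');np.savez('/tmp/s9.npz',**a);t=grab_frame('top');np.savez('/tmp/t9z.npz',**t)
w=dict(np.load('/tmp/w12.npz'))
c=np.zeros((540,800,3),np.uint8)
c[:270,:400]=cv2.resize(w['img'][100:420,100:560,::-1],(400,270))
c[:270,400:]=cv2.resize(a['img'][170:370,250:450,::-1],(400,270))
c[270:,:400]=cv2.resize(t['img'][165:275,195:415,::-1],(400,270),interpolation=cv2.INTER_CUBIC)
s=dict(np.load('/tmp/scene0.npz'));c[270:,400:]=cv2.resize(s['img'][170:370,250:450,::-1],(400,270))
cv2.imwrite('pics/c9.png',c)
d=np.abs(a['img'][175:265,335:425].astype(int)-s['img'][175:265,335:425]).max(2);print('lug region diff',d[60:90,50:75].max())
E
python3 yaw.py t9z:98.2
```

```text
clock: 34.1
tcp_pos: [603.0, -175.7, 210.0]
ee_rot: [0.705, 0.051, 0.705, -0.051]
ft_force: [-0.2, -0.7, 0.6]
width: 47.9
clock: 34.77
tcp_pos: [602.9, -175.6, 326.0]
ee_rot: [0.706, 0.051, 0.705, -0.05]
ft_force: [-0.6, 0.7, -1.5]
width: 83.9
t 34.77 p [ 602.9 -175.6  326. ] az 267.4 dist 386.8 head -8.21 tip r 419.9 lat -385.0
 F [-0.6  0.7 -1.5] M [0.03 0.03 0.03] tau F only -0.26 tau -0.23 tilt [0.0018 0.0003] w 83.9
[ 602.9 -175.6  326. ] [ 0.03  0.34 -0.2  -0.   -1.03 -1.74]
lug region diff 42
t9z (132, [(np.float64(32.5), np.float64(0.5)), (np.float64(33.0), np.float64(0.51)), (np.float64(32.0), np.float64(0.51)), (np.float64(31.5), np.float64(0.51))])
```

View pics/c9.png

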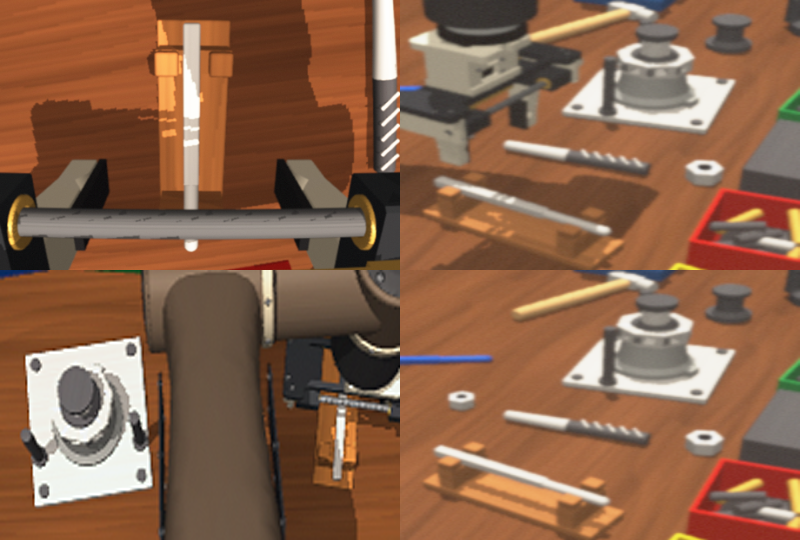

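The last picture shows the bar seated in both notches as at the start, gripper clear, drills and nuts unmoved. One quick numeric check that the jack's lug hasn't moved, then hand in.

```bash
python3 - <<'E'
from h import *
from workcell import close_job
a=dict(np.load('/tmp/scene0.npz'))['img'];b=dict(np.load('/tmp/s9.npz'))['img']
g=lambda i:cv2.resize(cv2.cvtColor(i,cv2.COLOR_RGB2GRAY),None,fx=4,fy=4,interpolation=cv2.INTER_CUBIC)
A,B=g(a),g(b);u,v=397*4,244*4
t=A[v-28:v+28,u-28:u+28];s=B[v-60:v+60,u-60:u+60];r=cv2.matchTemplate(s,t,cv2.TM_CCOEFF_NORMED);_,m,_,p=cv2.minMaxLoc(r);print('lug shift px',(p[0]-32)/4,(p[1]-32)/4,'score',m)
print(close_job())
E
```

```text
lug shift px 0.0 0.0 score 0.9907913208007812
the job is handed in; nothing more can be done
None
```

The collar is turned up tight, and the bar is back in both notches of its rest with the gripper clear. I handed the job in at about 35 s on the robot's clock.

- **Turning:** I took the steel bar, not the blue or black one, and turned the collar clockwise with it alone. It took four insertions. On the first, the bar levered almost out of its hole after about 19°, so I drew it out and put it in again deeper.
- **Tight point:** In the last hole the torque rose to about 0.8–0.9 N m against about 0.35 when turning. The collar moved no further that I could measure. The total came to about 112–114°, within the stated 103–115°. I stopped there, well below the 2.2 N m that would drag the jack.
- **Last checks:**
  - **Bar:** it lies in the rest as it did at the start.
  - **Jack:** its lug shows no shift in the scene image (0.0 px, match 0.99).
  - **Other things:** the drills, the hammer, the spool and the larger nut look unmoved. The arm hid the smaller nut and the blue bar, and the oilcan and black bar were outside the last crops.
- **Disagreements:**
  - **Collar angle:** it came from the overhead camera and scatters by 1–2°. Readings from the scene camera and depth map were coarser and differed by several degrees.
  - **Collar drop:** the depth map shows about 1.7 mm, against about 2.5 mm expected for that much turning.
  - **Bar angle in the hole:** it appeared to sit up to about 18° off the hole's line, more than the stated 5° of play; I did not resolve this.

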